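Make up the next steriliser load

TASK

Make up the next steriliser load: lay every upright steel canister gently on its side in the carrier, one to a cradle, centred so that it rests in both forks and lies along the groove (the lid may point either way). Put all the loose mixing spatulas in the deep slatted basket and all the scrubbing brushes in the shallow solid-sided tray, and do not knock over or shift the bottles, jar, cup and box standing around.

Things in the scene. Friction and masses are not known exactly. Their poses are not given: they have to be found in the camera images.
- carrier: Steel carrier plate, 100 x 250 mm, 6 mm thick, fixed to the worktop, with a row of three open V cradles. Origin: underside centre, on the worktop. Its x axis runs along the grooves, y along the row, z up. Each cradle is two V-shaped forks, 8 mm thick, at x = -38 and +38 mm (so 68 mm clear between them), with 90-degree V's whose arms end 33 mm either side of the groove's middle and 54 mm above the worktop.
- cradle0 (a point): Cradle at carrier y = +90 mm (cradles are 90 mm apart): the point where the middle of a canister lies when it rests in the V, 56 mm above the worktop. Axes as the carrier's; the canister's long axis then lies along x, either way round.
- cradle1 (a point): Cradle in the middle (cradles are 90 mm apart): the point where the middle of a canister lies when it rests in the V, 56 mm above the worktop. Axes as the carrier's; the canister's long axis then lies along x, either way round.
- cradle2 (a point): Cradle at carrier y = -90 mm (cradles are 90 mm apart): the point where the middle of a canister lies when it rests in the V, 56 mm above the worktop. Axes as the carrier's; the canister's long axis then lies along x, either way round.
- can1_mid (a point): Steel canister, a plain cylinder 46 mm in diameter and 110 mm tall, about 0.2 kg, closed, its lid end shown by a 22 mm bright band; stands upright on the worktop at the start. Point: its centre, half-way up (55 mm); z axis along the cylinder towards the lid. May be absent.
- can2_mid (a point): Steel canister, a plain cylinder 46 mm in diameter and 110 mm tall, about 0.2 kg, closed, its lid end shown by a 22 mm bright band; stands upright on the worktop at the start. Point: its centre, half-way up (55 mm); z axis along the cylinder towards the lid. May be absent.
- can3_mid (a point): Steel canister, a plain cylinder 46 mm in diameter and 110 mm tall, about 0.2 kg, closed, its lid end shown by a 22 mm bright band; stands upright on the worktop at the start. Point: its centre, half-way up (55 mm); z axis along the cylinder towards the lid. May be absent.
- brush1_mid (a point): Scrubbing brush 150 mm long lying on its side, 14 mm thick, 0.05 kg: grey handle 16 mm wide, and at one end a 55 mm head with tan bristles that stick out sideways (38 mm wide there). Point: half-way along, on the handle, 7 mm above its underside; x axis along it towards the head, y towards the bristles. The handle runs from x = -75 to +20 mm. May be absent.
- brush2_mid (a point): Scrubbing brush 150 mm long lying on its side, 14 mm thick, 0.05 kg: grey handle 16 mm wide, and at one end a 55 mm head with tan bristles that stick out sideways (38 mm wide there). Point: half-way along, on the handle, 7 mm above its underside; x axis along it towards the head, y towards the bristles. The handle runs from x = -75 to +20 mm. May be absent.
- spatula1_mid (a point): Mixing spatula about 158 mm long lying flat, 0.05 kg: grey handle 16 mm wide and 14 mm thick, and a flat steel blade 30 mm wide, 3 mm thick, with a round end. Point: about half-way along, on the handle, 7 mm above its underside; x axis along it towards the blade. The handle runs from x = -75 to +20 mm. May be absent.
- spatula2_mid (a point): Mixing spatula about 158 mm long lying flat, 0.05 kg: grey handle 16 mm wide and 14 mm thick, and a flat steel blade 30 mm wide, 3 mm thick, with a round end. Point: about half-way along, on the handle, 7 mm above its underside; x axis along it towards the blade. The handle runs from x = -75 to +20 mm. May be absent.
- spatula3_mid (a point): Mixing spatula about 158 mm long lying flat, 0.05 kg: grey handle 16 mm wide and 14 mm thick, and a flat steel blade 30 mm wide, 3 mm thick, with a round end. Point: about half-way along, on the handle, 7 mm above its underside; x axis along it towards the blade. The handle runs from x = -75 to +20 mm. May be absent.
- basket: Slatted deep basket for the spatulas: open-topped blue plastic with slatted sides, 130 (x) x 200 (y) x 65 mm high, walls and floor 5 mm, fixed to the worktop. Origin: underside centre; long side along y.
- tray: Shallow tray for the brushes: open-topped blue plastic with plain solid sides, 130 (x) x 200 (y) x 35 mm high, walls and floor 5 mm, fixed to the worktop. Origin: underside centre; long side along y.
- amber_bottle: Small amber bottle, 44 mm across, 85 mm tall, loose; not part of the job. Origin: underside centre, z up.
- soap_bottle: White soap bottle, 60 mm across, 150 mm tall, loose; not part of the job. Origin: underside centre, z up.
- cup: Steel cup, 68 mm across, 75 mm tall, loose; not part of the job. Origin: underside centre, z up.
- swab_box: Cardboard box, 80 x 110 x 45 mm, loose; not part of the job. Origin: underside centre, z up.
- jar: Clear jar, 60 mm across, 60 mm tall, loose; not part of the job. Origin: underside centre, z up.
Things that resemble listed ones, but are neither listed nor needed, are in the scene too. Leave any orange or turquoise look-alike of the part that bears spatula2_mid alone.

How it is judged:
At the end, for the whole second after the job is handed in: Each canister rests in a cradle: centre within 14 mm along the groove, 8 mm across, 7 mm in height, axis within 0.15 rad. Each spatula at rest in the basket, each brush in the tray: middle below the rim and within 60 mm (x) and 95 mm (y) of the bin's centre (((x of can1_mid in the frame of cradle0 between -0.014 and 0.014 m and y of can1_mid in the frame of cradle0 between -0.008 and 0.008 m and z of can1_mid in the frame of cradle0 between -0.007 and 0.007 m) or (x of can1_mid in the frame of cradle1 between -0.014 and 0.014 m and y of can1_mid in the frame of cradle1 between -0.008 and 0.008 m and z of can1_mid in the frame of cradle1 between -0.007 and 0.007 m) or (x of can1_mid in the frame of cradle2 between -0.014 and 0.014 m and y of can1_mid in the frame of cradle2 between -0.008 and 0.008 m and z of can1_mid in the frame of cradle2 between -0.007 and 0.007 m)) and angle between the z axis of each of can1_mid, can2_mid, can3_mid and the x axis of carrier, either way round below 0.15 rad and linear speed of each of can1, can2, can3, brush1, brush2, spatula1, spatula2, spatula3 below 0.05 m/s and ((x of can2_mid in the frame of cradle0 between -0.014 and 0.014 m and y of can2_mid in the frame of cradle0 between -0.008 and 0.008 m and z of can2_mid in the frame of cradle0 between -0.007 and 0.007 m) or (x of can2_mid in the frame of cradle1 between -0.014 and 0.014 m and y of can2_mid in the frame of cradle1 between -0.008 and 0.008 m and z of can2_mid in the frame of cradle1 between -0.007 and 0.007 m) or (x of can2_mid in the frame of cradle2 between -0.014 and 0.014 m and y of can2_mid in the frame of cradle2 between -0.008 and 0.008 m and z of can2_mid in the frame of cradle2 between -0.007 and 0.007 m)) and ((x of can3_mid in the frame of cradle0 between -0.014 and 0.014 m and y of can3_mid in the frame of cradle0 between -0.008 and 0.008 m and z of can3_mid in the frame of cradle0 between -0.007 and 0.007 m) or (x of can3_mid in the frame of cradle1 between -0.014 and 0.014 m and y of can3_mid in the frame of cradle1 between -0.008 and 0.008 m and z of can3_mid in the frame of cradle1 between -0.007 and 0.007 m) or (x of can3_mid in the frame of cradle2 between -0.014 and 0.014 m and y of can3_mid in the frame of cradle2 between -0.008 and 0.008 m and z of can3_mid in the frame of cradle2 between -0.007 and 0.007 m)) and x of brush1_mid in the frame of tray between -0.06 and 0.06 m and y of brush1_mid in the frame of tray between -0.095 and 0.095 m and z of brush1_mid in the frame of tray between 0 and 0.035 m and x of brush2_mid in the frame of tray between -0.06 and 0.06 m and y of brush2_mid in the frame of tray between -0.095 and 0.095 m and z of brush2_mid in the frame of tray between 0 and 0.035 m and x of spatula1_mid in the frame of basket between -0.06 and 0.06 m and y of spatula1_mid in the frame of basket between -0.095 and 0.095 m and z of spatula1_mid in the frame of basket between 0 and 0.065 m and x of spatula2_mid in the frame of basket between -0.06 and 0.06 m and y of spatula2_mid in the frame of basket between -0.095 and 0.095 m and z of spatula2_mid in the frame of basket between 0 and 0.065 m and x of spatula3_mid in the frame of basket between -0.06 and 0.06 m and y of spatula3_mid in the frame of basket between -0.095 and 0.095 m and z of spatula3_mid in the frame of basket between 0 and 0.065 m); the robot touches nothing.
It fails at once if a bystander (bottle, jar, cup or box) shoved more than 40 mm or knocked over (distance of any of amber_bottle, soap_bottle, cup, swab_box, jar from where it was at the start of the episode above 0.04 m or angle between any of amber_bottle, soap_bottle, cup, swab_box, jar's own z axis and vertical above 0.6 rad).
It fails at once if a canister dropped onto the carrier (faster than 0.8 m/s at the cradles) instead of being laid down ((horizontal distance between can1_mid and cradle1 below 0.15 m and height (world z) of can1_mid below 0.09 m and linear speed of can1 above 0.8 m/s) or (horizontal distance between can2_mid and cradle1 below 0.15 m and height (world z) of can2_mid below 0.09 m and linear speed of can2 above 0.8 m/s) or (horizontal distance between can3_mid and cradle1 below 0.15 m and height (world z) of can3_mid below 0.09 m and linear speed of can3 above 0.8 m/s)).
Of can1, can2, can3 only 2 to 3 are there at a start; the rules pass over those that are not, and their reading is None.
Of brush1, brush2, spatula1, spatula2, spatula3 only 4 to 5 are there at a start; the rules pass over those that are not, and their reading is None.
At some moment in a run one of brush1, brush2, spatula1, spatula2, spatula3 may be knocked a few centimetres aside while the robot is not near it.
It also fails if it takes over 200 s, if anything falls off the work surface, if the arm or the gripper's body presses on something with over 40 N, if the wrist force passes 120 N, or if a joint passes its speed limit or range.

ROBOT

A 7-joint arm with a two-finger parallel gripper is mounted at the origin on the work surface. World frame = base frame: x ahead of the robot, y to its left, z up, the work surface at z = 0. Lengths are in m, angles in rad, forces in N, time in s.
With the tool pointing down it reaches from about 0.4 to 0.875 m from the base axis. Payload 4.4 kg.
Tool frame: the origin (TCP) lies midway between the tips of the shut fingers; the grasp point (between the pads) lies 19 mm behind it; z points along the fingers, y is the line along which they close (so a half turn about z gives the same grasp; the last joint's range is limited). The gripper opens to 85 mm and grips with 20 to 120 N. Pads are 22 mm wide; open, the fingers measure 114 mm over their backs; the gripper's body (76 mm by 85 mm) begins 54 mm behind the grasp point. The pads swing forward as they close: fully open they stand 13 mm farther back than shut.
Start: joints at [-1.396, 0.628, 0.038, 1.517, -0.027, 0.996, -0.02], TCP at [0.155, 0.631, 0.231] pointing down, gripper open.
Joint ranges: [-3.06, 3.06], [-0.37, 2.12], [-1.25, 1.32], [0.18, 2.47], [-1.1, 4.24], [0.23, 1.98], [-2.94, 2.94]. Speed limits (rad/s): [2.57, 2.57, 3.14, 3.14, 3.14, 3.14, 3.14].

INTERFACE

Orientations are given as a 3x3 rotation matrix whose columns are the frame's x, y, z axes.
In Python, from rig import manip, viewer, finder gives the robot as it stands.
- The arm moves only by the shell command python3 -m inch 'ROWS' [FORCE]. ROWS is text: rows parted by semicolons, each of 7 numbers parted by spaces: the shift along the tool's x, y, z in cm, then the turn, a rotation vector about the tool's x, y, z in degrees, then the closure in counts, from 0 (fully open) to 255 (shut). In form: x y z wx wy wz grip; .... A call has 1 to 20 rows; each row shifts and turns the commanded pose from where the row before left it, along the tool's axes as they then stand; what a row does not reach is not made up. A row lasts 1/8 s, in which the tool goes at most 62.5 mm and 10.7 degrees, less where a joint would pass 70% of its speed; a pose out of reach is approached as far as the arm can. A call with a gripper value outside its range is refused whole. The fingers move at their own pace and stop on an object; FORCE is the grip in N (left out, the last holds). Time passes only in rows, so rows that do not move let the fingers close. It gives the time, the measured TCP pose, the force, the opening and the grip force at its end, in the units of the state.
- manip.state(): the state, without advancing time (a new reading comes with each control period).
- viewer.capture(name): name is "side" or "top"; returns a dict with "pixels" (420x560x3 uint8, red, green, blue), "mtx" (3x3 intrinsics, pixels), "dist_coeffs" ([k1, k2, p1, p2, k3] as OpenCV has them; the pictures are not rectified), "R" (3x3) and "t" (3): a world point X has camera coordinates R X + t. Camera axes: x right, y down, z forward; pixel columns grow to the right and rows downward; lengths in m; the calibration is good to about 2 mm. A picture is of the moment at which its call begins. There is no depth.
- manip.hand_in(): hands the job in; it is judged then, once.
Trained networks look in a picture, given as the dict that the camera call returned (one of the last four; its "shot" number tells which), for a name from the list of things; names that differ only in an ending like _2 or _b are one class to them, and where a whole thing is asked for, a point or a joint stands for the part that bears it (a point fixed in the world has none). Each returns a list of dicts, best first, with "score" (0 to 1); they miss things now and then, are a little off and sometimes report something else, mostly with a low value. They report only what shows in the picture. A call takes as long as a camera call. They do not tell look-alikes from the thing itself.
- finder.look_for(picture, label): "position" ([column, row] in pixels, amid what is visible of it).
- finder.masks_of(picture, label): "mask" (420x560 bool, what is visible of it) and "position" ([column, row] in pixels, amid what is visible of it).
- finder.mark_of(picture, label): "position" ([column, row] in pixels: a listed point, or the origin of a listed thing).
The state is a dict: "clock": time; "qpos": joint angles; "qvel": joint speeds; "joint_efforts": joint torques, N m; "ee_pos": TCP position; "tcp_rot": TCP orientation; "contact_force": force on the tool from outside, world axes, zero at the start; "torque": the same for the moment, N m; "opening": finger opening in m; "grasp_force": force on a finger pad.
Only numpy, scipy, OpenCV 4.12 (cv2) and the standard library are available. Lean on these libraries where they do the work, as an engineer would, in place of code of your own. Each camera call takes 0.05 s, during which the arm holds its last target. There are 200 camera calls.

## Working session

There is one attempt and no reset: what is moved stays moved. The work goes in short steps, Python scripts to look and compute and a shell command to move; the robot and the scene stay as the last step left them, time stands still between calls to the robot, and variables do not carry over. Pictures are saved under pics/ and viewed, at most 14 in all, crops included, and the job is handed in when it is done.

```bash
ls; mkdir -p pics; cat > h.py <<'E'
import numpy as np, cv2
from rig import manip, viewer, finder
def ray(pic,px):
    u=cv2.undistortPoints(np.array([[px]],float),np.array(pic["mtx"]),np.array(pic["dist_coeffs"]))[0,0]
    R=np.array(pic["R"]);t=np.array(pic["t"])
    return -R.T@t, R.T@np.array([u[0],u[1],1.])
def onz(pic,px,z):
    c,d=ray(pic,px); return c+d*(z-c[2])/d[2]
def proj(pic,X):
    R=np.array(pic["R"]);t=np.array(pic["t"])
    return cv2.projectPoints(np.array(X,float).reshape(-1,3),cv2.Rodrigues(R)[0],t,np.array(pic["mtx"]),np.array(pic["dist_coeffs"]))[0][:,0]
def save(pic,name,crop=None,k=1):
    im=np.array(pic["pixels"])[:,:,::-1]
    if crop: a,b,c,d=crop; im=im[b:d,a:c]
    cv2.imwrite("pics/"+name,cv2.resize(im,None,fx=k,fy=k,interpolation=cv2.INTER_CUBIC))
E
python3 - <<'E'
from h import *
s=manip.state(); print(s["clock"],s["ee_pos"],s["tcp_rot"],s["opening"])
T=viewer.capture("top"); S=viewer.capture("side")
save(T,"top0.png",k=1.4); save(S,"side0.png",k=1.4)
for n,z in [("can1_mid",.055),("brush1_mid",.007),("spatula1_mid",.007),("carrier",0),("cradle0",.056),("cradle1",.056),("cradle2",.056),("basket",0),("tray",0),("amber_bottle",0),("soap_bottle",0),("cup",0),("swab_box",0),("jar",0)]:
  for nm,P in (("T",T),("S",S)):
    print(n,nm,[(np.round(r["score"],2),np.round(r["position"]).astype(int).tolist(),np.round(onz(P,r["position"],z)[:2],3).tolist()) for r in finder.mark_of(P,n) if r["score"]>.2])
E
```

```text
pics
0.0 [0.15479199 0.63066653 0.23039661] [[-9.71154481e-01  2.38450812e-01 -4.30416610e-04]
 [ 2.38451199e-01  9.71152745e-01 -1.83635351e-03]
 [-1.98797124e-05 -1.88601630e-03 -9.99998221e-01]] 0.08532600707516037
can1_mid T []
can1_mid S [(np.float64(0.64), [271, 270], [0.437, -0.107])]
brush1_mid T []
brush1_mid S [(np.float64(0.34), [295, 345], [0.469, -0.313])]
spatula1_mid T [(np.float64(0.75), [248, 237], [0.425, 0.217]), (np.float64(0.74), [324, 161], [0.674, -0.025])]
spatula1_mid S [(np.float64(0.65), [356, 288], [0.646, -0.146]), (np.float64(0.64), [255, 221], [0.414, 0.209])]
carrier T [(np.float64(0.73), [410, 228], [0.462, -0.303]), (np.float64(0.61), [261, 164], [0.663, 0.179])]
carrier S [(np.float64(0.69), [295, 347], [0.469, -0.314])]
cradle0 T [(np.float64(0.88), [415, 221], [0.478, -0.302]), (np.float64(0.86), [398, 197], [0.552, -0.25]), (np.float64(0.75), [432, 246], [0.404, -0.354])]
cradle0 S [(np.float64(0.93), [327, 308], [0.547, -0.259]), (np.float64(0.8), [296, 325], [0.471, -0.303]), (np.float64(0.67), [261, 346], [0.394, -0.351])]
cradle1 T [(np.float
[... 1216 characters left out ...]
(0.88), [351, 262], [0.662, -0.03]), (np.float64(0.28), [276, 240], [0.469, 0.105])]
soap_bottle T [(np.float64(0.62), [307, 138], [0.753, 0.032])]
soap_bottle S [(np.float64(0.82), [383, 244], [0.772, 0.039])]
cup T [(np.float64(0.76), [350, 138], [0.754, -0.109]), (np.float64(0.42), [247, 238], [0.421, 0.219]), (np.float64(0.26), [361, 171], [0.646, -0.146])]
cup S [(np.float64(0.56), [394, 275], [0.76, -0.102]), (np.float64(0.39), [247, 211], [0.393, 0.286]), (np.float64(0.22), [295, 324], [0.477, -0.242])]
swab_box T [(np.float64(0.86), [417, 156], [0.698, -0.33])]
swab_box S [(np.float64(0.61), [387, 343], [0.67, -0.329])]
jar T [(np.float64(0.72), [360, 170], [0.648, -0.143])]
jar S []
```

View pics/top0.png

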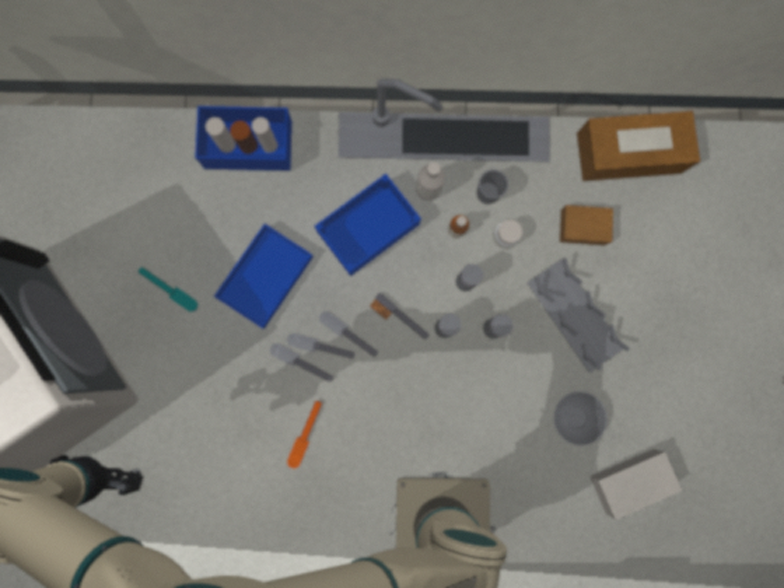

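View pics/side0.png

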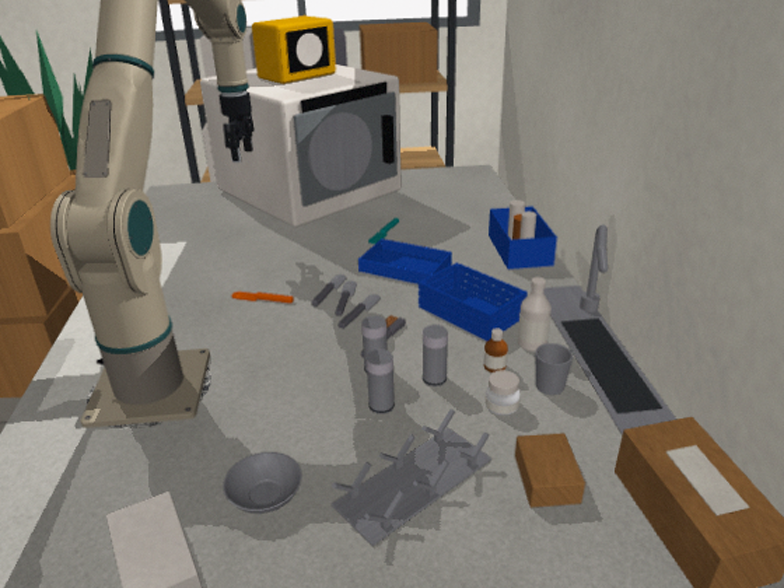

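The top view (1.4x) shows three canisters at (448,325), (498,326) and (470,277), and one brush with its head at (382,308). There are three spatulas, blades at (283,354), (300,343) and (330,320). Look-alikes for a spatula are orange (305,435) and turquoise (170,290), and the brush handle at (405,318) could also be mistaken for one. The grey-handled, steel-bladed ones are mine. The blue box at (243,137) holds other bottles, so it is neither basket nor tray. The soap, amber, cup, jar and swab_box bystanders stand at (430,180), (459,224), (491,186), (508,233) and (587,224).

```bash
python3 - <<'E'
from h import *
T=viewer.capture("top"); S=viewer.capture("side")
save(T,"crop1.png",(175,175,375,300),4)
for n in ("can1_mid","brush1_mid","spatula1_mid","basket","tray"):
  for nm,P in (("T",T),("S",S)):
    for r in finder.masks_of(P,n):
      if r["score"]<.25: continue
      m=np.array(r["mask"]).astype(np.uint8); 
      if m.sum()<10: continue
      cs=max(cv2.findContours(m,0,1)[0],key=len)
      if nm=="T" and n!="can1_mid":
        q=cv2.boxPoints(cv2.minAreaRect(cs)); z={"basket":.065,"tray":.035}.get(n,.012)
        print(n,nm,round(r["score"],2),np.round(r["position"]),m.sum(),[np.round(onz(P,p,z)[:2],3).tolist() for p in q])
      else: print(n,nm,round(r["score"],2),np.round(r["position"]),m.sum(),cv2.boundingRect(cs))
E
```

```text
can1_mid T 0.86 [358. 232.] 292 (344, 224, 22, 18)
can1_mid S 0.84 [272. 269.] 834 (261, 249, 21, 47)
brush1_mid T 0.43 [329. 160.] 196 [[0.67, 0.002], [0.709, -0.035], [0.678, -0.066], [0.64, -0.029]]
brush1_mid T 0.33 [308. 132.] 415 [[0.823, 0.065], [0.824, 0.003], [0.737, 0.003], [0.735, 0.064]]
spatula1_mid T 0.89 [242. 234.] 321 [[0.452, 0.288], [0.477, 0.271], [0.39, 0.145], [0.365, 0.162]]
spatula1_mid T 0.4 [325. 159.] 157 [[0.697, -0.014], [0.698, -0.053], [0.652, -0.053], [0.651, -0.014]]
spatula1_mid S 0.76 [254. 222.] 246 (242, 210, 30, 24)
basket T 0.72 [360. 168.] 343 [[0.676, -0.105], [0.677, -0.168], [0.614, -0.167], [0.612, -0.104]]
basket T 0.63 [262. 161.] 2881 [[0.655, 0.297], [0.784, 0.137], [0.67, 0.051], [0.543, 0.211]]
basket T 0.41 [189. 200.] 2675 [[0.497, 0.508], [0.663, 0.406], [0.587, 0.292], [0.424, 0.395]]
basket S 0.74 [340. 214.] 2699 (299, 188, 77, 54)
basket S 0.63 [280. 230.] 145 (276, 226, 14, 15)
tray T 0.88 [187. 195.] 2750 [[0.501, 0.517], [0.671, 0.409], [0.593, 0.294], [0.425, 0.404]]
tray S 0.77 [288. 187.] 1457 (256, 170, 67, 32)
tray S 0.52 [291. 346.] 4543 (237, 293, 113, 97)
```

View pics/crop1.png

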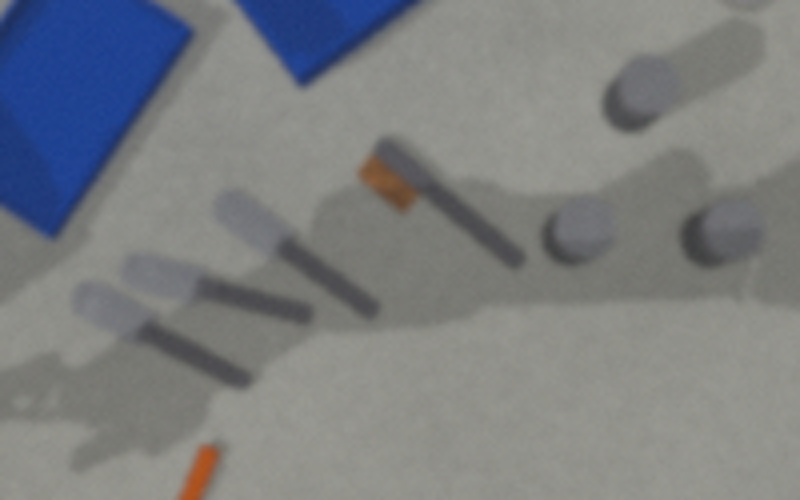

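The crop shows three steel-bladed spatulas, handle ends at (248,382), (312,316) and (376,312), and the brush running from (385,145) to (520,262). Canister tops are at (585,222), (733,224) and (648,85). The orange one at (200,470) is the look-alike and stays where it is.

```bash
cat > m.py <<'E'
from h import *
T=viewer.capture("top"); S=viewer.capture("side")
f=lambda p:(np.array(p,float)-1.5)/4+175
for n,t,b in (("A",(585,222),(574,236)),("B",(733,224),(706,240)),("C",(648,85),(629,107))):
  a=onz(T,f(t),.11);c=onz(T,f(b),0); print("can",n,a[:2].round(3),c[:2].round(3),"side px",proj(S,[[a[0],a[1],.055],[a[0],a[1],.11]]).round(0).tolist())
for n,a,b in (("sA",(145,330),(250,383)),("sB",(200,286),(314,317)),("sC",(284,246),(378,314))):
  P=onz(T,f(a),.012);Q=onz(T,f(b),.012);d=P-Q;L=np.linalg.norm(d);d/=L
  m=Q+.075*d; print(n,"len",L.round(3),"mid",m[:2].round(3),"yaw",np.degrees(np.arctan2(d[1],d[0])).round(1),"blade tip",(Q+.158*d)[:2].round(3))
P=onz(T,f((383,143)),.012);Q=onz(T,f((522,264)),.012);d=P-Q;L=np.linalg.norm(d);d/=L
print("brush",L.round(3),(Q+.075*d)[:2].round(3),np.degrees(np.arctan2(d[1],d[0])).round(1))
hsv=cv2.cvtColor(np.array(T["pixels"]),cv2.COLOR_RGB2HSV)
m=cv2.inRange(hsv,(105,120,40),(125,255,255))
for c in cv2.findContours(m,0,1)[0]:
  if cv2.contourArea(c)>1500:
    for z in (.035,.065):
      q=np.array([onz(T,p,z)[:2] for p in cv2.boxPoints(cv2.minAreaRect(c))]); e=np.linalg.norm(np.diff(q,axis=0),axis=1)
      k=np.argmax(e);v=q[k+1]-q[k]; print("bin z",z,q.mean(0).round(3),e.round(3)[:2],"long yaw",np.degrees(np.arctan2(v[1],v[0])).round(1))
# cradles triangulate
a=sorted([r["position"] for r in finder.mark_of(T,"cradle0")[:3]]);b=sorted([r["position"] for r in finder.mark_of(S,"cradle0")[:3]])[::-1]
Z=[]
for p,q in zip(a,b):
  c1,d1=ray(T,p);c2,d2=ray(S,q);A=np.stack([d1,-d2],1);s=np.linalg.lstsq(A,c2-c1,rcond=None)[0]
  u,w=c1+d1*s[0],c2+d2*s[1];Z.append((u+w)/2);print("cradle",((u+w)/2).round(4),np.linalg.norm(u-w).round(4))
Z=np.array(Z);v=Z[0]-Z[2];print("row yaw",np.degrees(np.arctan2(v[1],v[0])).round(1),np.linalg.norm(v).round(4),Z.mean(0).round(4))
E
python3 m.py
```

```text
can A [ 0.442 -0.003] [ 0.439 -0.007] side px [[269.0, 246.0], [269.0, 229.0]]
can B [ 0.442 -0.113] [ 0.438 -0.113] side px [[273.0, 272.0], [273.0, 254.0]]
can C [ 0.545 -0.05 ] [ 0.544 -0.051] side px [[310.0, 253.0], [311.0, 236.0]]
sA len 0.092 mid [0.352 0.316] yaw 64.2 blade tip [0.388 0.391]
sB len 0.093 mid [0.39  0.272] yaw 75.6 blade tip [0.411 0.353]
sC len 0.092 mid [0.418 0.211] yaw 55.0 blade tip [0.465 0.279]
brush 0.146 [0.464 0.093] 49.7
bin z 0.035 [0.548 0.405] [0.197 0.133] long yaw -31.3
bin z 0.065 [0.543 0.4  ] [0.193 0.131] long yaw -31.3
bin z 0.035 [0.671 0.174] [0.206 0.14 ] long yaw -51.2
bin z 0.065 [0.663 0.173] [0.202 0.137] long yaw -51.2
bin z 0.035 [0.866 0.464] [0.145 0.215] long yaw -90.2
bin z 0.065 [0.855 0.457] [0.142 0.21 ] long yaw -90.2
cradle [ 0.543  -0.252   0.0469] 0.0035
cradle [ 0.4662 -0.2999  0.0612] 0.0036
cradle [ 0.3986 -0.3567  0.0569] 0.0018
row yaw 36.0 0.1786 [ 0.4692 -0.3029  0.055 ]
```

```bash
cat > p.py <<'E'
# usage: p.py x,y,z,yaw[,tilt] ...   tilt (deg) leans tool z towards tool-x heading
import sys
from h import *
from scipy.spatial.transform import Rotation as Ro
def Rt(yaw,tilt=0):
    a=np.radians(yaw);D=np.array([[np.cos(a),np.sin(a),0],[np.sin(a),-np.cos(a),0],[0,0,-1]]).T.copy()
    D=np.stack([[np.cos(a),np.sin(a),0],[np.sin(a),-np.cos(a),0],[0,0,-1]],1)
    return D@Ro.from_euler("y",tilt,degrees=True).as_matrix()
if __name__=="__main__":
    s=manip.state();p=np.array(s["ee_pos"]);R=np.array(s["tcp_rot"])
    x=R[:,0] ;print("t",round(s["clock"],1),"at",p.round(4),"yaw",np.degrees(np.arctan2(-R[0,1]*-1*0+x[1],x[0])).round(1),"tilt",np.degrees(np.arcsin(-x[2]*-1)).round(1),"open",round(s["opening"],4),"grip",np.round(s["grasp_force"],1),"q",np.round(s["qpos"],2))
    for a in sys.argv[1:]:
        v=[float(k) for k in a.split(",")];G=Rt(v[3],v[4] if len(v)>4 else 0);q=np.array(v[:3])
        w=np.degrees(Ro.from_matrix(R.T@G).as_rotvec())
        print("rot",w.round(1),"rows",int(np.ceil(np.linalg.norm(w)/9)),"then shift cm",(G.T@(q-p)*100).round(2),"| unrotated shift",(R.T@(q-p)*100).round(2)); p,R=q,G
E
python3 p.py .352,.316,.12,64 .352,.316,.005,64 .352,.316,.15,64 .663,.170,.15,129 .663,.170,.035,129
python3 - <<'E'
from h import *
T=viewer.capture("top"); S=viewer.capture("side")
c=np.array([.4745,-.303,0]);a=np.radians(34);y=np.array([np.cos(a),np.sin(a),0]);x=np.array([y[1],-y[0],0]);z=np.array([0,0,1])
P=[c+x*i*.05+y*j*.125+z*.006 for i in(-1,1) for j in (-1,1)]+[c+x*.038*i+y*(.09*j+.033*k)+z*.054 for i in(-1,1) for j in(-1,0,1) for k in(-1,1)]
o=[]
for C,(x0,y0,x1,y1) in ((T,(370,175,465,275)),(S,(230,285,355,395))):
  k=4 if C is T else 3.2
  im=cv2.resize(np.array(C["pixels"])[y0:y1,x0:x1,::-1].copy(),None,fx=4,fy=4,interpolation=2)
  for q in proj(C,P): cv2.circle(im,tuple(((q-[x0,y0])*4+1.5).astype(int)),2,(0,0,255),-1)
  o.append(cv2.resize(im,(int(im.shape[1]*.8),int(im.shape[0]*.8)),interpolation=cv2.INTER_AREA))
h=max(i.shape[0] for i in o);o=[cv2.copyMakeBorder(i,0,h-i.shape[0],0,0,0) for i in o]
cv2.imwrite("pics/car.png",np.hstack(o)); print(o[0].shape)
E
```

```text
t 2.3 at [0.155  0.6313 0.2313] yaw 166.2 tilt 0.0 open 0.0852 grip 0.0 q [-1.4   0.63  0.04  1.52 -0.03  1.   -0.02]
rot [ -0.   -0.  102.2] rows 12 then shift cm [-19.7   31.53  11.13] | unrotated shift [-26.65 -25.92  11.13]
rot [0. 0. 0.] rows 0 then shift cm [ 0.   0.  11.5] | unrotated shift [ 0.   0.  11.5]
rot [0. 0. 0.] rows 0 then shift cm [  0.    0.  -14.5] | unrotated shift [  0.    0.  -14.5]
rot [  0.   0. -65.] rows 8 then shift cm [-30.92  14.98   0.  ] | unrotated shift [ 0.51 34.35  0.  ]
rot [0. 0. 0.] rows 0 then shift cm [ 0.   0.  11.5] | unrotated shift [ 0.   0.  11.5]
(352, 304, 3)
```

View pics/car.png

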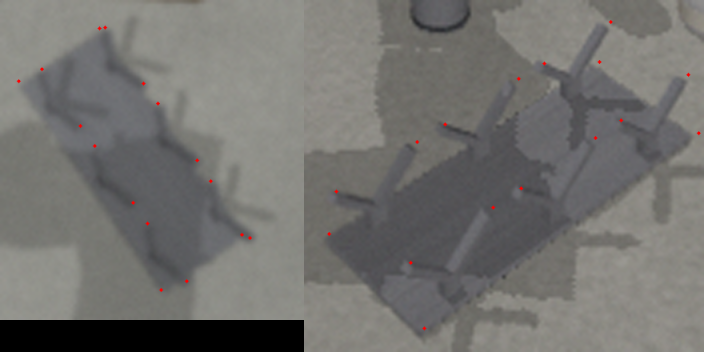

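The carrier model dots fit within about 2 px: in the side view the plate corners are at (325,236), (422,336) and (693,138), in the top view at (22,84), (163,292) and (249,238). I'll refine the fit with these and start the first spatula.

```bash
python3 - <<'E'
from h import *
from scipy.optimize import least_squares
T=viewer.capture("top"); S=viewer.capture("side")
pt=[((-.05,-.125,.006),None)]
def M(p,l): 
  c=np.array([p[0],p[1],0]);y=np.array([np.cos(p[2]),np.sin(p[2]),0]);x=np.array([y[1],-y[0],0]);return c+x*l[0]+y*l[1]+np.array([0,0,l[2]])
# (local, side click) ; local x toward (+sin,-cos), y up the row
p0=[.4745,-.303,np.radians(34)]
L=[((i*.05,j*.125,.006)) for i in(-1,1) for j in(-1,1)]+[(.038*i,.09*j+.033*k,.054) for i in(-1,1) for j in(-1,0,1) for k in(-1,1)]
sc=[(325,236),(422,336),(693,138),(605,25),(685,79),(512,84),(413,146),(540,64),(442,125),(334,192),(592,140),(488,209)]
tc=[(22,84),(163,292),(249,238),(106,31)]
res=[]
obs=[(S,(np.array(c)-[304,0]-1.2)/3.2+[230,285]) for c in sc]+[(T,(np.array(c)-1.2)/3.2+[370,175]) for c in tc]
use=[]
for C,o in obs:
  pr=np.array([proj(C,M(p0,l))[0] for l in L]); 
  if C is T: pr[4:]=1e4
  d=np.linalg.norm(pr-o,axis=1);k=d.argmin();use.append((C,o,L[k]));print(k,d[k].round(1),end="; ")
f=lambda p:np.concatenate([(proj(C,M(p,l))[0]-o)*(1.5 if C is T else 1) for C,o,l in use])
r=least_squares(f,p0,loss="soft_l1",f_scale=1.);print("\n",r.x[:2].round(4),np.degrees(r.x[2]).round(2),f(r.x).round(1))
for j in(1,0,-1):print(M(r.x,(0,.09*j,.056)).round(4))
E
python3 -m inch '0 0 0 0 0 8.5 130; 0 0 0 0 0 8.5 130; 0 0 0 0 0 8.5 130; 0 0 0 0 0 8.5 130; 0 0 0 0 0 8.5 130; 0 0 0 0 0 8.5 130; 0 0 0 0 0 8.5 130; 0 0 0 0 0 8.5 130; 0 0 0 0 0 8.5 130; 0 0 0 0 0 8.5 130; 0 0 0 0 0 8.5 130; 0 0 0 0 0 8.5 130' 40
python3 -m inch '-2 3.2 0 0 0 0 130; -2 3.2 0 0 0 0 130; -2 3.2 0 0 0 0 130; -2 3.2 0 0 0 0 130; -2 3.2 0 0 0 0 130; -2 3.2 0 0 0 0 130; -2 3.2 0 0 0 0 130; -2 3.2 0 0 0 0 130; -2 3.2 0 0 0 0 130; -1.7 2.7 0 0 0 0 130; 0 0 4 0 0 0 130; 0 0 4 0 0 0 130; 0 0 3.2 0 0 0 130; 0 0 0 0 0 0 130'
python3 p.py .352,.316,.005,64
```

```text
0 1.4; 2 2.4; 3 2.4; 9 2.0; 15 1.6; 7 2.6; 5 1.9; 8 1.3; 6 1.1; 4 0.9; 13 1.3; 11 1.7; 1 1.2; 0 0.9; 2 2.4; 3 2.1; 
 [ 0.4715 -0.3058] 33.96 [-0.1  0.5 -0.8 -1.   0.8 -0.5  0.7 -0.1 -0.  -0.2  0.9 -0.5  0.1 -0.2
  0.2  0.7 -0.2  0.9 -0.6  1.1 -0.   0.5  0.3  0.7  0.   0.1  0.4  0.5
 -2.  -0.  -1.5  0.1]
[ 0.5461 -0.2555  0.056 ]
[ 0.4715 -0.3058  0.056 ]
[ 0.3968 -0.3561  0.056 ]
clock: 4.0
ee_pos: [0.1548, 0.6313, 0.2313]
tcp_rot: [[0.439, 0.898, -0.0], [0.898, -0.439, 0.0], [-0.0, -0.0, -1.0]]
contact_force: [-0.7, 0.5, 0.1]
opening: 0.0416
grasp_force: 0.0
clock: 5.75
ee_pos: [0.3518, 0.3158, 0.1179]
tcp_rot: [[0.435, 0.9, -0.003], [0.9, -0.435, -0.003], [-0.004, -0.002, -1.0]]
contact_force: [-0.5, -1.1, 0.6]
opening: 0.0418
grasp_force: 0.0
t 5.8 at [0.3518 0.3158 0.1179] yaw 64.2 tilt -0.2 open 0.0418 grip 0.0 q [-1.07  0.6   0.41  2.11 -0.47  0.52 -0.76]
rot [-0.1  0.2  0.2] rows 1 then shift cm [3.000e-02 1.000e-02 1.129e+01] | unrotated shift [ 0.07  0.03 11.29]
```

```bash
python3 -m inch '0 0 4 0 0 0 130; 0 0 4 0 0 0 130; 0 0 3.3 0 0 0 130; 0 0 0 0 0 0 255; 0 0 0 0 0 0 255; 0 0 0 0 0 0 255; 0 0 0 0 0 0 255; 0 0 -3 0 0 0 255; 0 0 -4 0 0 0 255; 0 0 -4 0 0 0 255; 0 0 -4 0 0 0 255' 40
python3 p.py .663,.170,.15,129 .663,.170,.035,129
```

```text
clock: 7.12
ee_pos: [0.3525, 0.3168, 0.1581]
tcp_rot: [[0.435, 0.9, 0.0], [0.9, -0.435, 0.0], [0.0, -0.0, -1.0]]
contact_force: [-0.0, 0.0, -1.0]
opening: 0.0145
grasp_force: 42.3
t 7.1 at [0.3525 0.3168 0.1581] yaw 64.2 tilt 0.0 open 0.0145 grip 42.3 q [-1.14  0.54  0.5   2.08 -0.45  0.62 -0.78]
rot [  0.   -0.  -64.8] rows 8 then shift cm [-30.95  14.89   0.81] | unrotated shift [ 0.29 34.34  0.8 ]
rot [0. 0. 0.] rows 0 then shift cm [ 0.   0.  11.5] | unrotated shift [ 0.   0.  11.5]
```

```bash
python3 -m inch '0 0 0 0 0 -8.1 255; 0 0 0 0 0 -8.1 255; 0 0 0 0 0 -8.1 255; 0 0 0 0 0 -8.1 255; 0 0 0 0 0 -8.1 255; 0 0 0 0 0 -8.1 255; 0 0 0 0 0 -8.1 255; 0 0 0 0 0 -8.1 255; -3.1 1.3 0 0 0 0 255; -3.1 1.3 0 0 0 0 255; -3.1 1.3 0 0 0 0 255; -3.1 1.3 0 0 0 0 255; -3.1 1.3 0 0 0 0 255; -3.1 1.3 0 0 0 0 255; -3.1 1.3 0 0 0 0 255; -3.1 1.3 0 0 0 0 255; -3.1 1.3 0 0 0 0 255; -3.1 1.3 0 0 0 0 255; 0 0 0 0 0 0 255'
python3 p.py .663,.174,.03,129
```

```text
clock: 9.5
ee_pos: [0.651, 0.1546, 0.1566]
tcp_rot: [[-0.626, 0.78, 0.002], [0.78, 0.626, -0.002], [-0.003, 0.0, -1.0]]
contact_force: [-0.2, -0.7, -0.5]
opening: 0.0142
grasp_force: 42.4
t 9.5 at [0.651  0.1546 0.1566] yaw 128.8 tilt -0.2 open 0.0142 grip 42.4 q [-0.36  0.74  0.14  1.53 -0.12  0.87  0.5 ]
rot [ 0.   0.2 -0.2] rows 1 then shift cm [ 0.75  2.15 12.66] | unrotated shift [ 0.8   2.14 12.66]
```

```bash
python3 -m inch '0.5 0 4 0 0 0 255; 0 0 4 0 0 0 255; 0 0 3 0 0 0 255; 0 0 1.5 0 0 0 255; 0 0 0 0 0 0 255; 0 0 0 0 0 0 130; 0 0 0 0 0 0 130; 0 0 0 0 0 0 130; 0 0 -4 0 0 0 130; 0 0 -4 0 0 0 130; 0 0 -4 0 0 0 130'
python3 p.py .39,.272,.11,75.6
python3 - <<'E'
from h import *
T=viewer.capture("top");S=viewer.capture("side")
a=np.array(T["pixels"])[100:300,150:380,::-1];b=np.array(S["pixels"])[130:330,200:430,::-1]
cv2.imwrite("pics/c2.png",cv2.resize(np.hstack([a,b]),None,fx=1.7,fy=1.7,interpolation=2))
E
```

```text
clock: 10.88
ee_pos: [0.6459, 0.1616, 0.1529]
tcp_rot: [[-0.629, 0.777, 0.0], [0.777, 0.629, 0.0], [-0.0, 0.0, -1.0]]
contact_force: [0.2, 0.3, 0.3]
opening: 0.0417
grasp_force: 0.0
t 10.9 at [0.6459 0.1616 0.1529] yaw 129.0 tilt -0.0 open 0.0417 grip 0.0 q [-0.37  0.74  0.14  1.55 -0.12  0.86  0.5 ]
rot [ 0.  -0.  53.4] rows 6 then shift cm [  4.33 -27.53   4.29] | unrotated shift [ 24.69 -12.94   4.28]
```

View pics/c2.png

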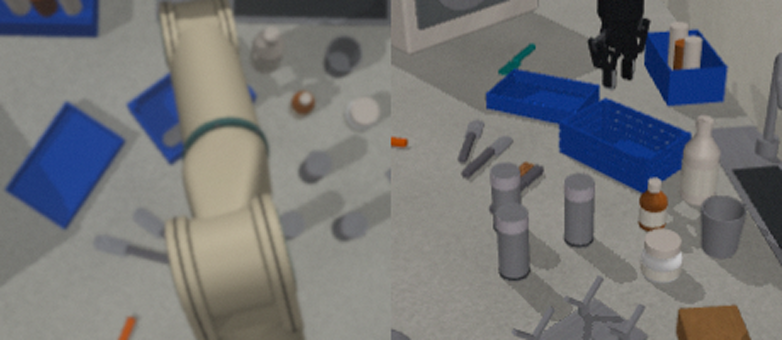

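The first spatula's blade shows in the basket at (175,135), and the rest is undisturbed. Next is spatula B.

```bash
python3 -m inch '0 0 0 0 0 8.9 130; 0 0 0 0 0 8.9 130; 0 0 0 0 0 8.9 130; 0 0 0 0 0 8.9 130; 0 0 0 0 0 8.9 130; 0 0 0 0 0 8.9 130; 0.5 -3.4 0 0 0 0 130; 0.5 -3.4 0 0 0 0 130; 0.5 -3.4 0 0 0 0 130; 0.5 -3.4 0 0 0 0 130; 0.5 -3.4 0 0 0 0 130; 0.6 -3.4 0 0 0 0 130; 0.6 -3.4 0 0 0 0 130; 0.6 -3.7 0 0 0 0 130; 0 0 4.3 0 0 0 130; 0 0 0 0 0 0 130'
python3 p.py .39,.272,.005,75.6
python3 - <<'E'
from h import *
S=viewer.capture("side");T=viewer.capture("top")
save(S,"sB.png",(220,180,320,260),5)
for x,y in ((.39,.272),(.418,.211),(.367,.18)):print(proj(S,[[x,y,.014]]).round(0))
E
```

```text
clock: 12.98
ee_pos: [0.3881, 0.2708, 0.1067]
tcp_rot: [[0.248, 0.969, -0.004], [0.969, -0.248, -0.003], [-0.004, -0.003, -1.0]]
contact_force: [-0.1, 0.2, -0.1]
opening: 0.0419
grasp_force: 0.0
t 13.0 at [0.3881 0.2708 0.1067] yaw 75.6 tilt -0.2 open 0.0419 grip 0.0 q [-0.91  0.62  0.36  2.12 -0.45  0.49 -0.46]
rot [-0.2  0.2  0. ] rows 1 then shift cm [ 0.16  0.15 10.17] | unrotated shift [ 0.2   0.19 10.17]
[[246. 210.]]
[[256. 219.]]
[[240. 225.]]
```

View pics/sB.png

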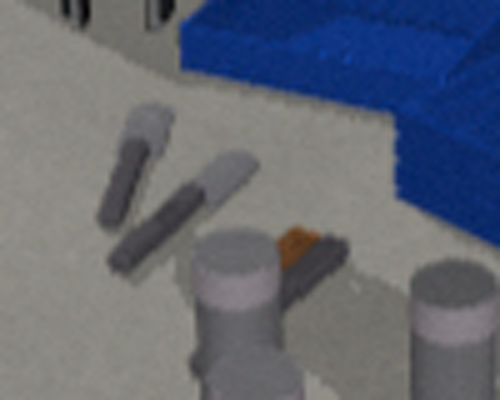

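The side crop shows spatula B's handle from (105,222) to (135,145). The predicted grasp at (130,150) falls on it.

```bash
python3 -m inch '0.1 0.15 4 0 0 0 130; 0 0 4 0 0 0 130; 0 0 2.2 0 0 0 130; 0 0 0 0 0 0 255; 0 0 0 0 0 0 255; 0 0 0 0 0 0 255; 0 0 0 0 0 0 255; 0 0 -3 0 0 0 255; 0 0 -4 0 0 0 255; 0 0 -4 0 0 0 255; 0 0 -4 0 0 0 255' 40
python3 p.py .681,.186,.15,129 .681,.186,.03,129
```

```text
clock: 14.45
ee_pos: [0.3916, 0.2723, 0.158]
tcp_rot: [[0.248, 0.969, 0.0], [0.969, -0.248, 0.0], [0.0, 0.0, -1.0]]
contact_force: [1.2, 0.0, -0.4]
opening: 0.0143
grasp_force: 41.5
t 14.4 at [0.3916 0.2723 0.158 ] yaw 75.6 tilt 0.0 open 0.0143 grip 41.5 q [-0.99  0.54  0.47  2.07 -0.41  0.62 -0.49]
rot [  0.   -0.  -53.4] rows 6 then shift cm [-24.92  17.06   0.8 ] | unrotated shift [-1.16 30.18  0.8 ]
rot [0. 0. 0.] rows 0 then shift cm [ 0.  0. 12.] | unrotated shift [ 0.  0. 12.]
```

```bash
python3 -m inch '0 0 0 0 0 -8.9 255; 0 0 0 0 0 -8.9 255; 0 0 0 0 0 -8.9 255; 0 0 0 0 0 -8.9 255; 0 0 0 0 0 -8.9 255; 0 0 0 0 0 -8.9 255; -3.1 2.1 0 0 0 0 255; -3.1 2.1 0 0 0 0 255; -3.1 2.1 0 0 0 0 255; -3.1 2.1 0 0 0 0 255; -3.1 2.1 0 0 0 0 255; -3.1 2.1 0 0 0 0 255; -3.1 2.1 0 0 0 0 255; -3.1 2.3 0 0 0 0 255; 0 0 0 0 0 0 255; 0 0 4 0 0 0 255; 0 0 4 0 0 0 255; 0 0 3 0 0 0 255; 0 0 1.5 0 0 0 255; 0 0 0 0 0 0 255'
python3 p.py .681,.186,.03,129
python3 -m inch '0 0 0 0 0 0 130; 0 0 0 0 0 0 130; 0 0 0 0 0 0 130; 0 0 -4 0 0 0 130; 0 0 -4 0 0 0 130; 0 0 -4 0 0 0 130'
python3 p.py .418,.211,.11,55
```

```text
clock: 16.95
ee_pos: [0.6789, 0.1868, 0.0307]
tcp_rot: [[-0.63, 0.777, -0.002], [0.777, 0.63, -0.0], [0.001, -0.002, -1.0]]
contact_force: [-0.1, 0.2, -1.3]
opening: 0.0145
grasp_force: 41.5
t 16.9 at [0.6789 0.1868 0.0307] yaw 129.0 tilt 0.1 open 0.0145 grip 41.5 q [-0.39  0.94  0.14  1.48 -0.18  0.73  0.51]
rot [-0.1 -0.1  0. ] rows 1 then shift cm [-0.19  0.11  0.07] | unrotated shift [-0.19  0.11  0.07]
clock: 17.7
ee_pos: [0.6801, 0.1865, 0.1529]
tcp_rot: [[-0.629, 0.777, 0.0], [0.777, 0.629, 0.0], [-0.0, 0.0, -1.0]]
contact_force: [0.6, 0.6, 0.1]
opening: 0.0419
grasp_force: 0.0
t 17.7 at [0.6801 0.1865 0.1529] yaw 129.0 tilt -0.0 open 0.0419 grip 0.0 q [-0.4   0.8   0.17  1.42 -0.15  0.94  0.49]
rot [ 0. -0. 74.] rows 9 then shift cm [-13.02 -22.88   4.29] | unrotated shift [ 18.4  -18.83   4.28]
```

```bash
python3 -m inch '0 0 0 0 0 8.2 130; 0 0 0 0 0 8.2 130; 0 0 0 0 0 8.2 130; 0 0 0 0 0 8.2 130; 0 0 0 0 0 8.2 130; 0 0 0 0 0 8.2 130; 0 0 0 0 0 8.2 130; 0 0 0 0 0 8.2 130; 0 0 0 0 0 8.4 130; -2 -3.5 0 0 0 0 130; -2 -3.5 0 0 0 0 130; -2 -3.5 0 0 0 0 130; -2 -3.5 0 0 0 0 130; -2 -3.5 0 0 0 0 130; -2 -3.5 0 0 0 0 130; -1 -1.9 0 0 0 0 130; 0 0 4.3 0 0 0 130; 0 0 0 0 0 0 130'
python3 p.py .418,.211,.005,55
python3 - <<'E'
from h import *
S=viewer.capture("side")
for n in("spatula1_mid","brush1_mid"):
  for r in finder.mark_of(S,n):
    if r["score"]>.2:print(n,round(r["score"],2),np.round(r["position"],1),onz(S,r["position"],.007).round(3))
E
```

```text
clock: 19.95
ee_pos: [0.4163, 0.211, 0.1072]
tcp_rot: [[0.573, 0.819, -0.004], [0.819, -0.573, -0.001], [-0.003, -0.002, -1.0]]
contact_force: [0.4, -0.4, -0.4]
opening: 0.0421
grasp_force: 0.0
t 19.9 at [0.4163 0.211  0.1072] yaw 55.0 tilt -0.2 open 0.0421 grip 0.0 q [-0.83  0.63  0.45  2.14 -0.56  0.5  -0.56]
rot [-0.1  0.2  0. ] rows 1 then shift cm [ 0.1   0.14 10.22] | unrotated shift [ 0.13  0.16 10.22]
spatula1_mid 0.79 [252.1 221.3] [0.404 0.21  0.007]
```

```bash
python3 -m inch '0 0.3 4 0 0 0 110; 0 0 4 0 0 0 110; 0 0 2.2 0 0 0 110; 0 0 0 0 0 0 255; 0 0 0 0 0 0 255; 0 0 0 0 0 0 255; 0 0 0 0 0 0 255; 0 0 -3 0 0 0 255; 0 0 -4 0 0 0 255; 0 0 -4 0 0 0 255; 0 0 -4 0 0 0 255' 40
python3 p.py .664,.174,.15,129 .664,.174,.045,129
```

```text
clock: 21.48
ee_pos: [0.42, 0.2098, 0.1581]
tcp_rot: [[0.573, 0.819, 0.0], [0.819, -0.573, 0.0], [0.0, -0.0, -1.0]]
contact_force: [-0.3, 1.2, -1.3]
opening: 0.0147
grasp_force: 39.7
t 21.5 at [0.42   0.2098 0.1581] yaw 55.0 tilt 0.0 open 0.0147 grip 39.7 q [-0.92  0.56  0.58  2.09 -0.51  0.63 -0.59]
rot [  0.  -0. -74.] rows 9 then shift cm [-18.13  16.71   0.81] | unrotated shift [11.05 22.04  0.81]
rot [0. 0. 0.] rows 0 then shift cm [ 0.   0.  10.5] | unrotated shift [ 0.   0.  10.5]
```

```bash
python3 -m inch '0 0 0 0 0 -8.2 255; 0 0 0 0 0 -8.2 255; 0 0 0 0 0 -8.2 255; 0 0 0 0 0 -8.2 255; 0 0 0 0 0 -8.2 255; 0 0 0 0 0 -8.2 255; 0 0 0 0 0 -8.2 255; 0 0 0 0 0 -8.2 255; 0 0 0 0 0 -8.4 255; -3 2.8 0 0 0 0 255; -3 2.8 0 0 0 0 255; -3 2.8 0 0 0 0 255; -3 2.8 0 0 0 0 255; -3 2.8 0 0 0 0 255; -3.1 2.7 0 0 0 0 255; 0 0 0 0 0 0 255; 0 0 4 0 0 0 255; 0 0 4 0 0 0 255; 0 0 2.5 0 0 0 255; 0 0 0 0 0 0 255'
python3 -m inch '0 0 0 0 0 0 150; 0 0 0 0 0 0 150; 0 0 0 0 0 0 150; 0 0 -4 0 0 0 130; 0 0 -4 0 0 0 130; 0 0 -4 0 0 0 130'
python3 p.py .472,.102,.11,49.7 .472,.102,.005,49.7
python3 - <<'E'
from h import *
S=viewer.capture("side");T=viewer.capture("top")
for n in("spatula1_mid","brush1_mid"):
 for C in(T,S):
  for r in finder.mark_of(C,n):
    if r["score"]>.2:print(n,round(r["score"],2),np.round(r["position"],1),onz(C,r["position"],.007).round(3))
E
```

```text
clock: 23.98
ee_pos: [0.6611, 0.1741, 0.0494]
tcp_rot: [[-0.63, 0.777, -0.005], [0.777, 0.63, -0.001], [0.002, -0.005, -1.0]]
contact_force: [0.8, 0.2, -0.1]
opening: 0.0145
grasp_force: 39.7
clock: 24.72
ee_pos: [0.6641, 0.174, 0.1731]
tcp_rot: [[-0.629, 0.777, 0.001], [0.777, 0.629, 0.0], [-0.0, 0.001, -1.0]]
contact_force: [-0.2, 0.1, -0.4]
opening: 0.042
grasp_force: 0.0
t 24.7 at [0.6641 0.174  0.1731] yaw 129.0 tilt -0.0 open 0.042 grip 0.0 q [-0.41  0.75  0.2   1.47 -0.17  0.94  0.52]
rot [ 0.  -0.  79.3] rows 9 then shift cm [-17.92 -10.     6.31] | unrotated shift [  6.5  -19.47   6.3 ]
rot [0. 0. 0.] rows 0 then shift cm [ 0.   0.  10.5] | unrotated shift [ 0.   0.  10.5]
spatula1_mid 0.68 [319.  230.8] [ 0.448 -0.009  0.007]
spatula1_mid 0.65 [334.5 223.2] [0.656 0.16  0.007]
spatula1_mid 0.51 [336.2 218.2] [0.668 0.188 0.007]
brush1_mid 0.23 [433.5 244.5] [ 0.409 -0.376  0.007]
```

```bash
python3 -m inch '0 0 0 0 0 8.8 130; 0 0 0 0 0 8.8 130; 0 0 0 0 0 8.8 130; 0 0 0 0 0 8.8 130; 0 0 0 0 0 8.8 130; 0 0 0 0 0 8.8 130; 0 0 0 0 0 8.8 130; 0 0 0 0 0 8.8 130; 0 0 0 0 0 8.9 130; -3.1 -1.7 0 0 0 0 130; -3.1 -1.7 0 0 0 0 130; -3.1 -1.7 0 0 0 0 130; -3.1 -1.7 0 0 0 0 130; -3.1 -1.6 0 0 0 0 130; -3.1 -1.6 0 0 0 0 130; 0 0 4 0 0 0 130; 0 0 2.3 0 0 0 130; 0 0 0 0 0 0 130'
python3 p.py .467,.097,.005,49.7
python3 - <<'E'
from h import *
S=viewer.capture("side");T=viewer.capture("top")
b=np.array(S["pixels"])[200:290,230:350,::-1];a=np.array(T["pixels"])[130:270,170:390,::-1]
h=480;f=lambda i:cv2.resize(i,(380,int(i.shape[0]*380/i.shape[1])),interpolation=2)
a,b=f(a),f(b);m=max(len(a),len(b));cv2.imwrite("pics/br.png",np.hstack([cv2.copyMakeBorder(i,0,m-len(i),0,0,0) for i in(a,b)]))
print(proj(S,[[.467,.097,.014]]))
E
```

```text
clock: 27.28
ee_pos: [0.4655, 0.0964, 0.1064]
tcp_rot: [[0.647, 0.762, -0.005], [0.762, -0.647, -0.001], [-0.004, -0.003, -1.0]]
contact_force: [-0.0, 0.2, 1.0]
opening: 0.0422
grasp_force: 0.0
t 27.3 at [0.4655 0.0964 0.1064] yaw 49.7 tilt -0.3 open 0.0422 grip 0.0 q [-0.58  0.64  0.47  2.11 -0.58  0.52 -0.38]
rot [-0.2  0.3 -0. ] rows 1 then shift cm [ 0.14  0.08 10.14] | unrotated shift [ 0.19  0.11 10.14]
[[275.50068636 237.712508  ]]
```

View pics/br.png

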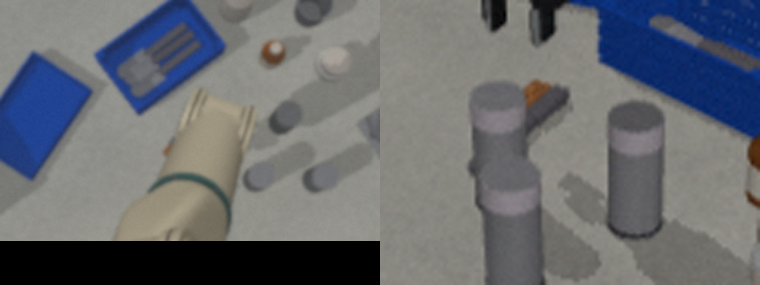

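All three spatulas lie in the basket (160,55 in the top crop). The brush is still behind canister A, with its head at (545,98) in the side crop.

```bash
python3 -m inch '0.1 0.1 4 0 0 0 130; 0 0 4 0 0 0 130; 0 0 2.2 0 0 0 130; 0 0 0 0 0 0 255; 0 0 0 0 0 0 255; 0 0 0 0 0 0 255; 0 0 0 0 0 0 255; 0 0 -3 0 0 0 255; 0 0 -4 0 0 0 255; 0 0 -4 0 0 0 255; 0 0 -4 0 0 0 255' 40
python3 p.py .546,.405,.15,149 .546,.405,.025,149
```

```text
clock: 28.75
ee_pos: [0.4686, 0.0971, 0.1579]
tcp_rot: [[0.647, 0.763, 0.0], [0.763, -0.647, 0.0], [0.0, -0.0, -1.0]]
contact_force: [0.6, 0.4, -1.1]
opening: 0.0147
grasp_force: 41.8
t 28.8 at [0.4686 0.0971 0.1579] yaw 49.7 tilt 0.0 open 0.0147 grip 41.8 q [-0.66  0.57  0.59  2.07 -0.52  0.65 -0.42]
rot [  0.   -0.  -99.3] rows 12 then shift cm [ 9.22 30.37  0.79] | unrotated shift [ 28.49 -14.01   0.8 ]
rot [0. 0. 0.] rows 0 then shift cm [ 0.   0.  12.5] | unrotated shift [ 0.   0.  12.5]
```

```bash
python3 -m inch '0 0 0 0 0 -9 255; 0 0 0 0 0 -9 255; 0 0 0 0 0 -9 255; 0 0 0 0 0 -9 255; 0 0 0 0 0 -9 255; 0 0 0 0 0 -9 255; 0 0 0 0 0 -9 255; 0 0 0 0 0 -9 255; 0 0 0 0 0 -9 255; 0 0 0 0 0 -9 255; 0 0 0 0 0 -9.3 255; 1.2 4 0 0 0 0 255; 1.2 4 0 0 0 0 255; 1.2 4 0 0 0 0 255; 1.2 4 0 0 0 0 255; 1.2 4 0 0 0 0 255; 1.2 4 0 0 0 0 255; 1.2 4 0 0 0 0 255; 0.7 2.4 0 0 0 0 255; 0 0 0 0 0 0 255'
python3 -m inch '0 0 4 0 0 0 255; 0 0 4 0 0 0 255; 0 0 4 0 0 0 255; 0 0 1.7 0 0 0 255; 0 0 0 0 0 0 255'
python3 -m inch '0 0 0 0 0 0 130; 0 0 0 0 0 0 130; 0 0 0 0 0 0 130; 0 0 -4 0 0 0 100; 0 0 -4 0 0 0 100; 0 0 -4 0 0 0 100; 0 0 -4 0 0 0 100'
python3 p.py
```

```text
clock: 31.25
ee_pos: [0.5466, 0.4068, 0.1561]
tcp_rot: [[-0.859, 0.512, -0.0], [0.512, 0.859, 0.001], [0.001, 0.001, -1.0]]
contact_force: [-0.2, -0.8, 0.2]
opening: 0.0147
grasp_force: 41.9
clock: 31.88
ee_pos: [0.547, 0.403, 0.0187]
tcp_rot: [[-0.857, 0.516, -0.002], [0.516, 0.857, -0.002], [0.0, -0.002, -1.0]]
contact_force: [-0.6, -0.0, 0.2]
opening: 0.0143
grasp_force: 41.9
clock: 32.75
ee_pos: [0.5475, 0.4045, 0.1812]
tcp_rot: [[-0.857, 0.515, 0.001], [0.515, 0.857, 0.001], [-0.0, 0.001, -1.0]]
contact_force: [0.7, 0.0, -0.2]
opening: 0.0519
grasp_force: 0.0
t 32.8 at [0.5475 0.4045 0.1812] yaw 149.0 tilt -0.0 open 0.0519 grip 0.0 q [-0.74  0.73  0.12  1.48 -0.1   0.94  0.43]
```

Brush is in the tray. For the canisters I'll grasp with a 60° lean (wrist on the +y side), then turn 90° about the closing axis and release with a 30° lean. I'll test that lean in free space first.

```bash
python3 p.py .48,.25,.22,149 .48,.25,.22,83 .48,.25,.22,83,-60 .452,.085,.108,83,-60 .4385,-.0256,.043,83,-60
```

```text
t 32.8 at [0.5475 0.4045 0.1812] yaw 149.0 tilt -0.0 open 0.0519 grip 0.0 q [-0.74  0.73  0.12  1.48 -0.1   0.94  0.43]
rot [0. 0. 0.] rows 1 then shift cm [ -2.17 -16.72  -3.88] | unrotated shift [ -2.17 -16.71  -3.89]
rot [ 0.  0. 66.] rows 8 then shift cm [0. 0. 0.] | unrotated shift [0. 0. 0.]
rot [ -0. -60.   0.] rows 7 then shift cm [0. 0. 0.] | unrotated shift [0. 0. 0.]
rot [0. 0. 0.] rows 0 then shift cm [ 1.34 -0.77 20.08] | unrotated shift [ 1.34 -0.77 20.08]
rot [0. 0. 0.] rows 0 then shift cm [6.00e-02 1.00e-02 1.29e+01] | unrotated shift [6.00e-02 1.00e-02 1.29e+01]
```

```bash
python3 -m inch '-0.5 -4 -1 0 0 0 50; -0.5 -4 -1 0 0 0 50; -0.5 -4 -1 0 0 0 50; -0.5 -4 -1 0 0 0 50; 0 -0.7 0 0 0 8.2 50; 0 0 0 0 0 8.2 50; 0 0 0 0 0 8.2 50; 0 0 0 0 0 8.2 50; 0 0 0 0 0 8.2 50; 0 0 0 0 0 8.2 50; 0 0 0 0 0 8.2 50; 0 0 0 0 0 8.6 50; 0 0 0 0 -7.5 0 50; 0 0 0 0 -7.5 0 50; 0 0 0 0 -7.5 0 50; 0 0 0 0 -7.5 0 50; 0 0 0 0 -7.5 0 50; 0 0 0 0 -7.5 0 50; 0 0 0 0 -7.5 0 50; 0 0 0 0 -7.5 0 50'
python3 p.py .452,.085,.108,83,-60 .4385,-.0256,.043,83,-60
python3 - <<'E'
from rig import manip
s=manip.state();print(s["tcp_rot"])
E
```

```text
clock: 35.25
ee_pos: [0.4786, 0.252, 0.2195]
tcp_rot: [[0.06, 0.993, -0.104], [0.494, -0.121, -0.861], [-0.867, 0.0, -0.498]]
contact_force: [0.2, 0.3, -0.5]
opening: 0.0685
grasp_force: 0.0
t 35.2 at [0.4786 0.252  0.2195] yaw 83.0 tilt -60.1 open 0.0685 grip 0.0 q [-1.17  1.09  0.68  1.31  0.15  1.63 -0.73]
rot [0.1 0.1 0. ] rows 1 then shift cm [ 1.21 -0.61 20.21] | unrotated shift [ 1.25 -0.64 20.2 ]
rot [0. 0. 0.] rows 0 then shift cm [6.00e-02 1.00e-02 1.29e+01] | unrotated shift [6.00e-02 1.00e-02 1.29e+01]
[[ 6.03987905e-02  9.92699166e-01 -1.04404749e-01]
 [ 4.94282303e-01 -1.20615970e-01 -8.60893021e-01]
 [-8.67200664e-01  3.91477634e-04 -4.97958689e-01]]
```

```bash
python3 -m inch '0.2 -0.1 4 0 0 0 50; 0.2 -0.1 4 0 0 0 50; 0.2 -0.1 4 0 0 0 50; 0.3 -0.1 4 0 0 0 50; 0.3 -0.2 4 0 0 0 50; 0 0 0 0 0 0 50'
python3 p.py .4385,-.0256,.043,83,-60
python3 - <<'E'
from h import *
S=viewer.capture("side");T=viewer.capture("top")
b=np.array(S["pixels"])[160:310,210:360,::-1];a=np.array(T["pixels"])[130:290,170:390,::-1]
f=lambda i:cv2.resize(i,(390,int(i.shape[0]*390/i.shape[1])),interpolation=2)
a,b=f(a),f(b);m=max(len(a),len(b));cv2.imwrite("pics/ca.png",np.hstack([cv2.copyMakeBorder(i,0,m-len(i),0,0,0) for i in(a,b)]))
for r in finder.mark_of(S,"can1_mid"): print(round(r["score"],2),np.round(r["position"]),onz(S,r["position"],.055).round(3))
print(proj(S,[[.441,-.005,.055],[.44,-.113,.055],[.545,-.05,.055]]).round(0).tolist())
E
```

```text
clock: 36.0
ee_pos: [0.4506, 0.0835, 0.1086]
tcp_rot: [[0.06, 0.992, -0.11], [0.494, -0.125, -0.86], [-0.867, -0.002, -0.498]]
contact_force: [1.0, 0.9, -0.2]
opening: 0.0686
grasp_force: 0.0
t 36.0 at [0.4506 0.0835 0.1086] yaw 83.0 tilt -60.2 open 0.0686 grip 0.0 q [-1.09  1.14  0.67  1.75  0.18  1.12 -0.79]
rot [-0.2  0.2  0. ] rows 1 then shift cm [ 0.19  0.13 12.79] | unrotated shift [ 0.23  0.19 12.79]
0.93 [273. 272.] [ 0.44  -0.113  0.055]
0.41 [295. 320.] [ 0.471 -0.286  0.055]
0.24 [339. 217.] [0.659 0.118 0.055]
[[269.0, 247.0], [273.0, 272.0], [310.0, 253.0]]
```

View pics/ca.png

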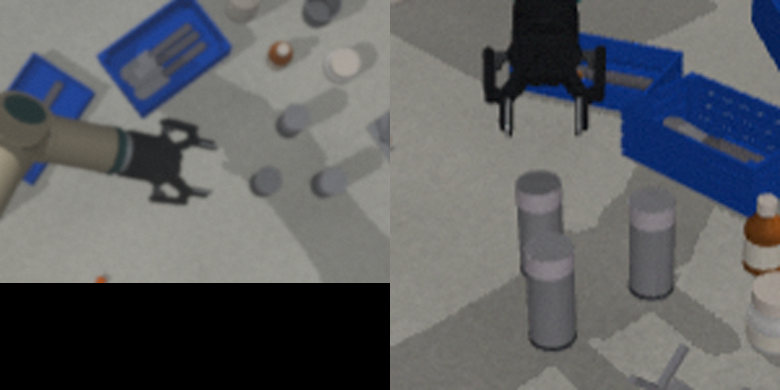

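The fingers line up with canister A: (265,180) in the top crop, (540,185) in the side crop. Brush and spatulas are in their bins. Going in to grasp.

```bash
python3 -m inch '0.1 0.15 4 0 0 0 50; 0 0 4 0 0 0 50; 0 0 3 0 0 0 50; 0 0 1.8 0 0 0 50; 0 0 0 0 0 0 50'
python3 -m inch '0 0 0 0 0 0 255; 0 0 0 0 0 0 255; 0 0 0 0 0 0 255; 0 0 0 0 0 0 255; 0 0 0 0 0 0 255' 45
python3 p.py
```

```text
clock: 36.78
ee_pos: [0.4407, -0.0237, 0.044]
tcp_rot: [[0.061, 0.993, -0.105], [0.496, -0.122, -0.86], [-0.866, 0.0, -0.5]]
contact_force: [0.2, 0.1, -0.2]
opening: 0.0688
grasp_force: 0.0
clock: 37.4
ee_pos: [0.4407, -0.023, 0.0445]
tcp_rot: [[0.061, 0.993, -0.104], [0.497, -0.121, -0.859], [-0.866, 0.001, -0.501]]
contact_force: [-1.2, 5.8, 6.9]
opening: 0.0449
grasp_force: 45.7
t 37.4 at [ 0.4407 -0.023   0.0445] yaw 83.0 tilt -60.0 open 0.0449 grip 45.7 q [-1.    1.24  0.68  1.92  0.22  0.8  -0.82]
```

```bash
python3 -m inch '-2.6 0 -1.5 0 0 0 255; -3.5 0 -2 0 0 0 255; -3.5 0 -2 0 0 0 255; -3.5 0 -2 0 0 0 255; 0 0 0 0 9 0 255; 0 0 0 0 9 0 255; 0 0 0 0 9 0 255; 0 0 0 0 9 0 255; 0 0 0 0 9 0 255; 0 0 0 0 9 0 255; 0 0 0 0 9 0 255; 0 0 0 0 9 0 255; 0 0 0 0 9 0 255; 0 0 0 0 9 0 255; 0 0 0 0 0 0 255'
python3 p.py .47,-.1,.20,83,30 .47,-.1,.20,124,30 .54,-.247,.20,124,30 .54,-.247,.038,124,30
```

```text
clock: 39.28
ee_pos: [0.4399, -0.0297, 0.1935]
tcp_rot: [[0.116, 0.991, 0.064], [0.859, -0.132, 0.494], [0.498, -0.002, -0.867]]
contact_force: [0.2, -0.7, -1.4]
opening: 0.0451
grasp_force: 46.3
t 39.3 at [ 0.4399 -0.0297  0.1935] yaw 82.3 tilt 29.9 open 0.0451 grip 46.3 q [ 0.43  0.5  -0.05  2.11 -0.69  0.81  0.81]
rot [ 0.2  0.1 -0.6] rows 1 then shift cm [-5.4   3.84 -3.87] | unrotated shift [-5.37  3.91 -3.85]
rot [ 20.5   0.  -35.5] rows 5 then shift cm [0. 0. 0.] | unrotated shift [0. 0. 0.]
rot [0. 0. 0.] rows 0 then shift cm [-13.94  -2.42  -8.05] | unrotated shift [-13.94  -2.42  -8.05]
rot [0. 0. 0.] rows 0 then shift cm [-8.1   0.   14.03] | unrotated shift [-8.1   0.   14.03]
```

```bash
python3 -m inch '-2.7 1.9 -2 0 0 0 255; -2.7 1.9 -1.9 0 0 0 255; 0 0 0 3.5 0 -6 255; 0 0 0 3.5 0 -6 255; 0 0 0 3.5 0 -6 255; 0 0 0 3.5 0 -6 255; 0 0 0 3.5 0 -6 255; 0 0 0 3.4 0 -6.1 255; -2.8 -0.5 -1.6 0 0 0 255; -2.8 -0.5 -1.6 0 0 0 255; -2.8 -0.5 -1.6 0 0 0 255; -2.8 -0.5 -1.6 0 0 0 255; -2.8 -0.5 -1.6 0 0 0 255; 0 0 0 0 0 0 255'
python3 p.py .54,-.247,.075,124,30 .54,-.247,.038,124,30
```

```text
clock: 41.02
ee_pos: [0.542, -0.2431, 0.1999]
tcp_rot: [[-0.492, 0.822, -0.286], [0.714, 0.569, 0.407], [0.497, -0.004, -0.867]]
contact_force: [-0.2, 1.1, -2.3]
opening: 0.0449
grasp_force: 46.6
t 41.0 at [ 0.542  -0.2431  0.1999] yaw 124.6 tilt 29.8 open 0.0449 grip 46.6 q [ 0.52  0.86 -0.04  1.26 -0.2   1.5   1.16]
rot [-0.5  0.2  0.5] rows 1 then shift cm [-6.42 -0.38 10.71] | unrotated shift [-6.39 -0.34 10.74]
rot [0. 0. 0.] rows 0 then shift cm [-1.85  0.    3.2 ] | unrotated shift [-1.85  0.    3.2 ]
```

```bash
python3 -m inch '-1.6 -0.1 2.7 -0.5 0 0.5 255; -1.6 -0.1 2.7 0 0 0 255; -1.6 -0.1 2.7 0 0 0 255; -1.6 -0.1 2.7 0 0 0 255; 0 0 0 0 0 0 255'
python3 p.py .54,-.247,.038,124,30
python3 - <<'E'
from h import *
S=viewer.capture("side");T=viewer.capture("top")
b=np.array(S["pixels"])[230:390,220:400,::-1];a=np.array(T["pixels"])[130:280,350:480,::-1]
f=lambda i:cv2.resize(i,(390,int(i.shape[0]*390/i.shape[1])),interpolation=2)
a,b=f(a),f(b);m=max(len(a),len(b));cv2.imwrite("pics/cr.png",np.hstack([cv2.copyMakeBorder(i,0,m-len(i),0,0,0) for i in(a,b)]))
E
```

```text
clock: 41.65
ee_pos: [0.5374, -0.2422, 0.0736]
tcp_rot: [[-0.485, 0.827, -0.284], [0.714, 0.562, 0.417], [0.505, -0.001, -0.863]]
contact_force: [0.0, 0.7, -2.1]
opening: 0.0449
grasp_force: 46.5
t 41.6 at [ 0.5374 -0.2422  0.0736] yaw 124.2 tilt 30.3 open 0.0449 grip 46.5 q [ 0.53  1.   -0.05  1.34 -0.2   1.29  1.2 ]
rot [-0.1 -0.3  0.1] rows 1 then shift cm [-2.25 -0.05  2.81] | unrotated shift [-2.27 -0.05  2.8 ]
```

View pics/cr.png

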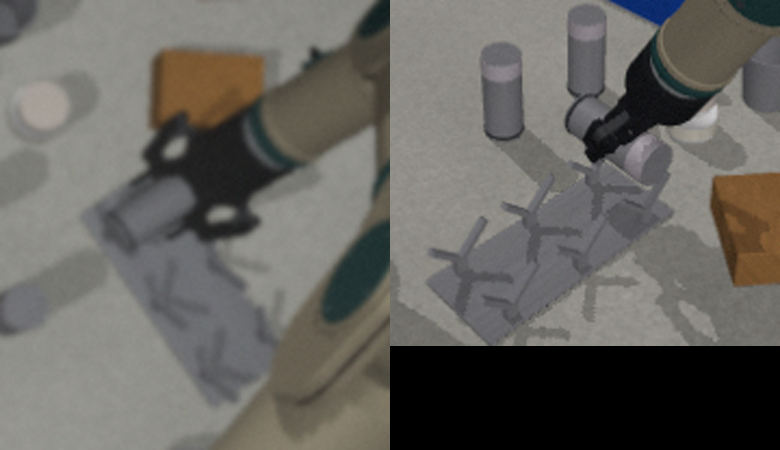

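The canister hangs level, lid outwards, above the far cradle ((150,215) top, (620,130) side). I'll lower it slowly.

```bash
python3 -m inch '-0.7 0 0.6 0 0 0 255; -0.7 0 0.8 0 0 0 255; -0.3 0 0.5 0 0 0 255; -0.25 0 0.4 0 0 0 255; 0 0 0 0 0 0 255'
python3 p.py .54,-.247,.038,124,30
python3 -m inch '-0.1 0 0.17 0 0 0 255; -0.1 0 0.17 0 0 0 255; 0 0 0 0 0 0 255'
python3 p.py .54,-.247,.038,124,30
```

```text
clock: 42.38
ee_pos: [0.5415, -0.2491, 0.0452]
tcp_rot: [[-0.485, 0.829, -0.279], [0.716, 0.56, 0.417], [0.502, 0.002, -0.865]]
contact_force: [-0.4, 0.6, -2.4]
opening: 0.0449
grasp_force: 46.5
t 42.4 at [ 0.5415 -0.2491  0.0452] yaw 124.1 tilt 30.1 open 0.0449 grip 46.5 q [ 0.54  1.04 -0.05  1.32 -0.2   1.26  1.21]
rot [ 0.1 -0.1  0.1] rows 1 then shift cm [-0.14 -0.01  0.76] | unrotated shift [-0.14 -0.01  0.76]
clock: 42.75
ee_pos: [0.5418, -0.2492, 0.0416]
tcp_rot: [[-0.485, 0.829, -0.279], [0.716, 0.56, 0.416], [0.501, 0.002, -0.865]]
contact_force: [0.7, -0.1, -2.0]
opening: 0.045
grasp_force: 46.5
t 42.8 at [ 0.5418 -0.2492  0.0416] yaw 124.1 tilt 30.1 open 0.045 grip 46.5 q [ 0.54  1.04 -0.05  1.32 -0.2   1.26  1.21]
rot [ 0.1 -0.1  0.1] rows 1 then shift cm [ 0.06 -0.02  0.46] | unrotated shift [ 0.06 -0.02  0.46]
```

```bash
python3 -m inch '0 0 0.2 0 0 0 255; 0 0 0.2 0 0 0 255; 0 0 0 0 0 0 255'
python3 -m inch '-0.1 0 0.17 0 0 0 255; 0 0 0 0 0 0 255'
python3 -m inch '-0.1 0 0.17 0 0 0 255; 0 0 0 0 0 0 255'
python3 p.py .54,-.247,.038,124,30
```

```text
clock: 43.12
ee_pos: [0.5416, -0.2473, 0.0387]
tcp_rot: [[-0.486, 0.829, -0.277], [0.716, 0.56, 0.416], [0.5, 0.004, -0.866]]
contact_force: [2.2, 0.5, 0.1]
opening: 0.0451
grasp_force: 47.1
clock: 43.38
ee_pos: [0.5417, -0.2472, 0.0383]
tcp_rot: [[-0.486, 0.829, -0.277], [0.716, 0.56, 0.417], [0.501, 0.005, -0.865]]
contact_force: [1.7, 0.2, 9.8]
opening: 0.0447
grasp_force: 47.8
clock: 43.62
ee_pos: [0.5419, -0.2471, 0.0381]
tcp_rot: [[-0.487, 0.828, -0.277], [0.715, 0.56, 0.418], [0.501, 0.005, -0.865]]
contact_force: [1.1, 0.3, 17.8]
opening: 0.0451
grasp_force: 48.5
t 43.6 at [ 0.5419 -0.2471  0.0381] yaw 124.2 tilt 30.1 open 0.0451 grip 48.5 q [ 0.54  1.05 -0.05  1.33 -0.2   1.25  1.21]
rot [ 0.2 -0.1  0.2] rows 1 then shift cm [ 0.09 -0.15  0.06] | unrotated shift [ 0.09 -0.15  0.06]
```

Contact at z = 0.0385, as predicted. Releasing and backing off along the tool axis.

```bash
python3 -m inch '0 0 -0.1 0 0 0 110; 0 0 0 0 0 0 85; 0 0 0 0 0 0 75; 0 0 0 0 0 0 75; 0 0 -1 0 0 0 75; 0 0 -2 0 0 0 75; 0 0 -4 0 0 0 75; 0 0 -4 0 0 0 75; 0 0 -4 0 0 0 75; 0 0 0 0 0 0 75'
python3 p.py .50,.0,.25,124,30 .47,.0,.25,83,-60 .451,-.023,.103,83,-60 .4375,-.1336,.043,83,-60
python3 - <<'E'
from h import *
S=viewer.capture("side");T=viewer.capture("top")
save(S,"d1.png",(220,220,400,390),3)
for C in(S,T):
 for r in finder.mark_of(C,"can1_mid"):
  if r["score"]>.3: print(round(r["score"],2),np.round(r["position"]),onz(C,r["position"],.056).round(3))
print(proj(S,[.5461,-.2555,.056]))
E
```

```text
clock: 44.88
ee_pos: [0.5847, -0.3132, 0.1682]
tcp_rot: [[-0.487, 0.83, -0.273], [0.72, 0.558, 0.413], [0.494, 0.005, -0.869]]
contact_force: [0.1, -0.2, -0.1]
opening: 0.0603
grasp_force: 0.0
t 44.9 at [ 0.5847 -0.3132  0.1682] yaw 124.1 tilt 29.6 open 0.0603 grip 0.0 q [ 0.57  1.01 -0.03  1.   -0.19  1.61  1.18]
rot [0.3 0.4 0.1] rows 1 then shift cm [30.67 10.49  8.27] | unrotated shift [30.71 10.5   8.12]
rot [ 11.7 -85.8  43.8] rows 11 then shift cm [-0.18 -2.98  0.32] | unrotated shift [ 1.45 -2.49  0.84]
rot [0. 0. 0.] rows 0 then shift cm [11.47 -1.61  9.53] | unrotated shift [11.47 -1.61  9.53]
rot [0. 0. 0.] rows 0 then shift cm [-3.700e-01  1.000e-02  1.265e+01] | unrotated shift [-3.700e-01  1.000e-02  1.265e+01]
0.74 [272. 268.] [ 0.439 -0.099  0.056]
0.71 [356. 233.] [ 0.44  -0.117  0.056]
[[325.9673978  306.57165543]]
```

View pics/d1.png

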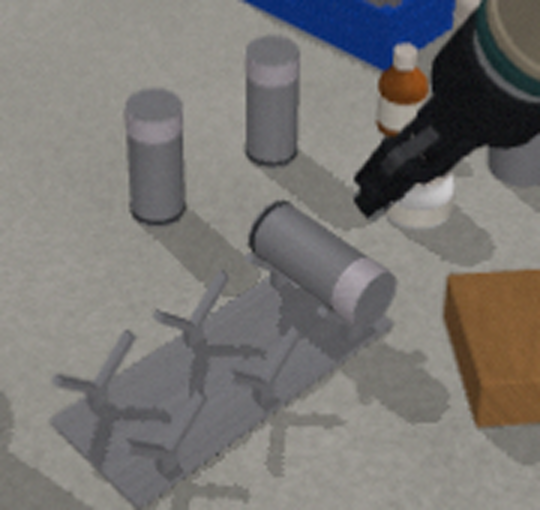

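The canister rests level in the far cradle: its centre at (325,262) in the crop matches the predicted spot within 2 px. Next is canister B.

```bash
python3 -m inch '3.4 1.15 0.5 0 0 0 50; 3.4 1.15 0.5 0 0 0 50; 3.4 1.15 0.7 0 0 0 50; 3.4 1.15 0.9 0 0 0 50; 3.4 1.15 1 0 0 0 50; 3.4 1.15 1 0 0 0 50; 3.4 1.15 1 0 0 0 50; 3.4 1.15 1 0 0 0 50; 3.4 1.3 1 0 0 0 50; 0 0 0 0 0 0 50'
python3 -m inch '0 0 0 1.1 -8 4.1 50; 0 0 0 1.1 -8 4.1 50; 0 0 0 1.1 -8 4.1 50; 0 0 0 1.1 -8 4.1 50; 0 0 0 1.1 -8 4.1 50; 0 0 0 1.1 -8 4.1 50; 0 0 0 1.1 -8 4.1 50; 0 0 0 1.1 -8 4.1 50; 0 0 0 1.1 -8 4.1 50; 0 0 0 1.1 -8 4.1 50; 0 0 0 0.6 -5 2.5 50; 0 0 0 0 0 0 50'
python3 p.py .453,-.025,.105,83,-60 .4397,-.131,.0435,83,-60
```

```text
clock: 46.32
ee_pos: [0.4985, 0.0031, 0.2533]
tcp_rot: [[-0.489, 0.825, -0.282], [0.712, 0.565, 0.417], [0.503, 0.003, -0.864]]
contact_force: [0.7, -0.6, 0.3]
opening: 0.0688
grasp_force: 0.0
clock: 47.82
ee_pos: [0.4998, -0.0001, 0.2509]
tcp_rot: [[0.052, 0.993, -0.102], [0.509, -0.114, -0.853], [-0.859, -0.008, -0.511]]
contact_force: [0.1, -0.6, 0.6]
opening: 0.0688
grasp_force: 0.0
t 47.8 at [ 4.998e-01 -1.000e-04  2.509e-01] yaw 84.2 tilt -59.3 open 0.0688 grip 0.0 q [-0.86  0.83  0.52  1.76  0.51  1.26 -0.81]
rot [ 0.2 -0.7  0.6] rows 1 then shift cm [11.11 -4.35  9.93] | unrotated shift [11.03 -4.26 10.06]
rot [0. 0. 0.] rows 0 then shift cm [-0.02 -0.03 12.33] | unrotated shift [-0.02 -0.03 12.33]
```

```bash
python3 -m inch '0 -2.2 0 0 -0.7 0.6 50; 0 -2.2 0 0 0 0 50; 2.8 0 2.5 0 0 0 50; 2.8 0 2.5 0 0 0 50; 2.8 0 2.5 0 0 0 50; 2.7 0 2.5 0 0 0 50; 0 0 0 0 0 0 50'
python3 p.py .4397,-.131,.0435,83,-60
```

```text
clock: 48.7
ee_pos: [0.4525, -0.0276, 0.1061]
tcp_rot: [[0.064, 0.992, -0.106], [0.498, -0.124, -0.858], [-0.865, 0.002, -0.502]]
contact_force: [0.3, 0.1, -0.0]
opening: 0.0685
grasp_force: 0.0
t 48.7 at [ 0.4525 -0.0276  0.1061] yaw 82.7 tilt -59.9 open 0.0685 grip 0.0 q [-0.86  1.05  0.48  1.92  0.5   0.97 -1.03]
rot [-0.  -0.1 -0.2] rows 1 then shift cm [ 2.100e-01 -1.000e-02  1.216e+01] | unrotated shift [ 0.19  0.   12.16]
```

```bash
python3 -m inch '0.2 0 4 0 0 0 50; 0 0 4 0 0 0 50; 0 0 3 0 0 0 50; 0 0 1.2 0 0 0 50; 0 0 0 0 0 0 50; 0 0 0 0 0 0 255; 0 0 0 0 0 0 255; 0 0 0 0 0 0 255; 0 0 0 0 0 0 255; 0 0 0 0 0 0 255' 45
python3 p.py
```

```text
clock: 49.95
ee_pos: [0.4412, -0.129, 0.0443]
tcp_rot: [[0.065, 0.993, -0.102], [0.498, -0.121, -0.859], [-0.865, 0.005, -0.502]]
contact_force: [-1.2, 4.2, 6.0]
opening: 0.0443
grasp_force: 45.8
t 50.0 at [ 0.4412 -0.129   0.0443] yaw 82.5 tilt -59.8 open 0.0443 grip 45.8 q [-0.76  1.19  0.55  2.04  0.62  0.67 -1.12]
```

```bash
python3 -m inch '-2.6 0 -1.5 0 0 0 255; -3.5 0 -2 0 0 0 255; -3.5 0 -2 0 0 0 255; -3.5 0 -2 0 0 0 255; 0 0 0 0 9 0 255; 0 0 0 0 9 0 255; 0 0 0 0 9 0 255; 0 0 0 0 9 0 255; 0 0 0 0 9 0 255; 0 0 0 0 9 0 255; 0 0 0 0 9 0 255; 0 0 0 0 9 0 255; 0 0 0 0 9 0 255; 0 0 0 0 9 0 255; 0 0 0 0 0 0 255'
python3 p.py .4656,-.2,.20,82.5,30 .4656,-.2,.20,124,30 .4656,-.2971,.1,124,30
```

```text
clock: 51.82
ee_pos: [0.4391, -0.1348, 0.1926]
tcp_rot: [[0.111, 0.992, 0.067], [0.858, -0.13, 0.497], [0.502, 0.003, -0.865]]
contact_force: [-0.5, 0.1, -2.9]
opening: 0.0447
grasp_force: 46.7
t 51.8 at [ 0.4391 -0.1348  0.1926] yaw 82.6 tilt 30.1 open 0.0447 grip 46.7 q [ 0.77  0.58 -0.28  1.96 -0.44  0.88  0.72]
rot [ 0.1 -0.1  0.1] rows 1 then shift cm [-4.93  3.48 -3.7 ] | unrotated shift [-4.93  3.48 -3.71]
rot [ 20.7   0.  -35.9] rows 5 then shift cm [0. 0. 0.] | unrotated shift [0. 0. 0.]
rot [0. 0. 0.] rows 0 then shift cm [-11.97  -5.43   4.64] | unrotated shift [-11.97  -5.43   4.64]
```

```bash
python3 -m inch '-2.5 1.7 -1.9 0 0 0 255; -2.4 1.7 -1.8 0 0 0 255; 0 0 0 3.5 0 -6 255; 0 0 0 3.5 0 -6 255; 0 0 0 3.5 0 -6 255; 0 0 0 3.5 0 -6 255; 0 0 0 3.5 0 -6 255; 0 0 0 3.2 0 -5.9 255; -2.4 -1.1 0.9 0 0 0 255; -2.4 -1.1 0.9 0 0 0 255; -2.4 -1.1 0.9 0 0 0 255; -2.4 -1.1 0.9 0 0 0 255; -2.4 -1.1 0.9 0 0 0 255; 0 0 0 0 0 0 255; 0 0 0 0 0 0 255'
python3 p.py .4656,-.2971,.045,124,30
```

```text
clock: 53.7
ee_pos: [0.4681, -0.2919, 0.103]
tcp_rot: [[-0.493, 0.824, -0.278], [0.712, 0.566, 0.416], [0.5, 0.007, -0.866]]
contact_force: [0.6, 0.3, -2.8]
opening: 0.0451
grasp_force: 46.9
t 53.7 at [ 0.4681 -0.2919  0.103 ] yaw 124.7 tilt 30.0 open 0.0451 grip 46.9 q [ 0.77  0.93 -0.29  1.43  0.01  1.28  1.14]
rot [ 0.1 -0.   0.6] rows 1 then shift cm [-3.16 -0.49  4.88] | unrotated shift [-3.15 -0.54  4.88]
```

```bash
python3 -m inch '-1 -0.5 1.5 0 0 0.6 255; -1 0 1.5 0 0 0 255; -0.7 0 1 0 0 0 255; -0.4 0 0.7 0 0 0 255; 0 0 0 0 0 0 255'
python3 p.py .4656,-.2971,.039,124,30
```

```text
clock: 54.32
ee_pos: [0.4655, -0.2983, 0.0458]
tcp_rot: [[-0.484, 0.83, -0.278], [0.718, 0.558, 0.417], [0.501, 0.002, -0.865]]
contact_force: [0.1, -0.1, -2.7]
opening: 0.0444
grasp_force: 46.8
t 54.3 at [ 0.4655 -0.2983  0.0458] yaw 124.0 tilt 30.1 open 0.0444 grip 46.8 q [ 0.77  1.01 -0.27  1.44  0.03  1.2   1.14]
rot [ 0.1 -0.1 -0. ] rows 1 then shift cm [-0.25  0.07  0.63] | unrotated shift [-0.26  0.07  0.63]
```

```bash
python3 -m inch '-0.1 0.05 0.2 0 0 0 255; -0.1 0 0.2 0 0 0 255; -0.1 0 0.17 0 0 0 255; 0 0 0 0 0 0 255'
python3 -m inch '-0.1 0 0.17 0 0 0 255; 0 0 0 0 0 0 255'
python3 p.py .4656,-.2971,.039,124,30
```

```text
clock: 54.82
ee_pos: [0.4671, -0.2976, 0.0427]
tcp_rot: [[-0.485, 0.83, -0.276], [0.717, 0.558, 0.417], [0.5, 0.004, -0.866]]
contact_force: [1.7, 0.4, 13.0]
opening: 0.0448
grasp_force: 48.4
clock: 55.08
ee_pos: [0.4672, -0.2975, 0.0426]
tcp_rot: [[-0.485, 0.83, -0.277], [0.717, 0.558, 0.417], [0.501, 0.004, -0.866]]
contact_force: [0.8, 0.0, 21.9]
opening: 0.0447
grasp_force: 49.2
t 55.1 at [ 0.4672 -0.2975  0.0426] yaw 124.1 tilt 30.0 open 0.0447 grip 49.2 q [ 0.77  1.01 -0.27  1.44  0.03  1.2   1.14]
rot [ 0.2 -0.   0.1] rows 1 then shift cm [-0.07 -0.11  0.38] | unrotated shift [-0.07 -0.11  0.37]
```

```bash
python3 -m inch '0 0 -0.1 0 0 0 110; 0 0 0 0 0 0 85; 0 0 0 0 0 0 75; 0 0 0 0 0 0 75; 0 0 -1 0 0 0 75; 0 0 -2 0 0 0 75; 0 0 -4 0 0 0 75; 0 0 -4 0 0 0 75; 0 0 -4 0 0 0 75; 0 0 0 0 0 0 75'
python3 p.py .52,.05,.25,124,30 .52,.05,.25,83,-60 .558,.037,.107,83,-60 .545,-.068,.0445,83,-60
python3 - <<'E'
from h import *
S=viewer.capture("side");T=viewer.capture("top")
save(S,"d2.png",(220,220,400,390),2.5)
for C in(S,T):
 for r in finder.mark_of(C,"can1_mid"):
  if r["score"]>.3: print(round(r["score"],2),np.round(r["position"]),onz(C,r["position"],.055).round(3))
print(proj(S,[[.4715,-.3058,.056]]))
E
```

```text
clock: 56.32
ee_pos: [0.5099, -0.3633, 0.1716]
tcp_rot: [[-0.486, 0.831, -0.272], [0.721, 0.557, 0.412], [0.494, 0.004, -0.869]]
contact_force: [-0.1, -0.5, -0.5]
opening: 0.0601
grasp_force: 0.0
t 56.3 at [ 0.5099 -0.3633  0.1716] yaw 123.9 tilt 29.6 open 0.0601 grip 0.0 q [ 0.78  0.96 -0.27  1.12  0.02  1.56  1.16]
rot [ 0.3  0.4 -0. ] rows 1 then shift cm [33.1  23.95 10.06] | unrotated shift [33.19 23.88  9.95]
rot [ 11.7 -85.8  43.8] rows 11 then shift cm [0. 0. 0.] | unrotated shift [0. 0. 0.]
rot [0. 0. 0.] rows 0 then shift cm [11.97  3.93  7.87] | unrotated shift [11.97  3.93  7.87]
rot [0. 0. 0.] rows 0 then shift cm [ 1.200e-01 -1.000e-02  1.229e+01] | unrotated shift [ 1.200e-01 -1.000e-02  1.229e+01]
0.94 [296. 326.] [ 0.473 -0.303  0.055]
0.58 [419. 224.] [ 0.471 -0.316  0.055]
[[295.92317794 326.06880533]]
```

View pics/d2.png

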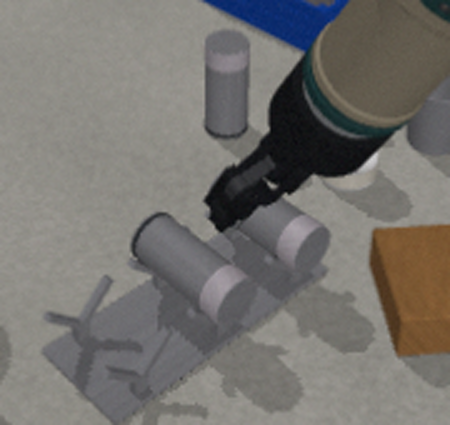

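Both canisters rest level in their cradles; the network's mark for the middle one is right on the prediction, (296,326). Now canister C.

```bash
python3 -m inch '3.3 2.4 0.4 0 0 0 50; 3.3 2.4 0.6 0 0 0 50; 3.3 2.4 0.8 0 0 0 50; 3.3 2.4 1.1 0 0 0 50; 3.3 2.4 1.1 0 0 0 50; 3.3 2.4 1.2 0 0 0 50; 3.3 2.4 1.2 0 0 0 50; 3.3 2.4 1.2 0 0 0 50; 3.3 2.4 1.2 0 0 0 50; 3.3 2.4 1.2 0 0 0 50; 0 0 0 0 0 0 50'
python3 -m inch '0 0 0 1.1 -8 4.1 50; 0 0 0 1.1 -8 4.1 50; 0 0 0 1.1 -8 4.1 50; 0 0 0 1.1 -8 4.1 50; 0 0 0 1.1 -8 4.1 50; 0 0 0 1.1 -8 4.1 50; 0 0 0 1.1 -8 4.1 50; 0 0 0 1.1 -8 4.1 50; 0 0 0 1.1 -8 4.1 50; 0 0 0 1.1 -8 4.1 50; 0 0 0 0.6 -5.5 2.5 50; 0 0 0 0 0 0 50'
python3 p.py .559,.049,.11,83,-60 .545,-.068,.0445,83,-60
python3 - <<'E'
from h import *
S=viewer.capture("side")
for r in finder.mark_of(S,"can1_mid"):
  if r["score"]>.2: print(round(r["score"],2),np.round(r["position"]),onz(S,r["position"],.055).round(3))
print(proj(S,[[.545,-.05,.055]]))
E
```

```text
clock: 57.9
ee_pos: [0.5179, 0.0562, 0.248]
tcp_rot: [[-0.488, 0.826, -0.282], [0.713, 0.564, 0.417], [0.503, 0.002, -0.864]]
contact_force: [-0.5, 0.4, 0.3]
opening: 0.0689
grasp_force: 0.0
clock: 59.4
ee_pos: [0.5188, 0.0519, 0.2452]
tcp_rot: [[0.051, 0.993, -0.105], [0.5, -0.117, -0.858], [-0.864, -0.009, -0.503]]
contact_force: [0.1, 0.9, 0.3]
opening: 0.069
grasp_force: 0.0
t 59.4 at [0.5188 0.0519 0.2452] yaw 84.1 tilt -59.8 open 0.069 grip 0.0 q [-0.75  0.84  0.24  1.62  0.59  1.45 -0.94]
rot [ 0.  -0.2  0.6] rows 1 then shift cm [11.81  4.02  6.59] | unrotated shift [11.75  4.14  6.63]
rot [0. 0. 0.] rows 0 then shift cm [-0.22  0.04 13.48] | unrotated shift [-0.22  0.04 13.48]
0.72 [296. 324.] [ 0.472 -0.3    0.055]
[[310.30136437 253.34086952]]
```

```bash
python3 -m inch '0 2 0 0 0 0.6 50; 0 2 0 0 0 0 50; 3 0 1.7 0 0 0 50; 3 0 1.7 0 0 0 50; 3 0 1.6 0 0 0 50; 2.8 0 1.6 0 0 0 50; 0 0 0 0 0 0 50'
python3 p.py .545,-.068,.0445,83,-60
python3 - <<'E'
from h import *
T=viewer.capture("top");S=viewer.capture("side")
b=np.array(S["pixels"])[180:310,250:400,::-1];a=np.array(T["pixels"])[120:260,220:400,::-1]
f=lambda i:cv2.resize(i,(390,int(i.shape[0]*390/i.shape[1])),interpolation=2)
a,b=f(a),f(b);m=max(len(a),len(b));cv2.imwrite("pics/cc.png",np.hstack([cv2.copyMakeBorder(i,0,m-len(i),0,0,0) for i in(a,b)]))
E
```

```text
clock: 60.38
ee_pos: [0.5594, 0.0478, 0.1118]
tcp_rot: [[0.065, 0.992, -0.107], [0.5, -0.126, -0.857], [-0.863, 0.002, -0.505]]
contact_force: [0.0, 0.7, -0.1]
opening: 0.0684
grasp_force: 0.0
t 60.4 at [0.5594 0.0478 0.1118] yaw 82.6 tilt -59.7 open 0.0684 grip 0.0 q [-0.7   1.07  0.23  1.53  0.59  1.33 -1.02]
rot [-0.1 -0.3 -0.2] rows 1 then shift cm [-0.   -0.02 13.47] | unrotated shift [-7.000e-02  1.000e-02  1.347e+01]
```

View pics/cc.png

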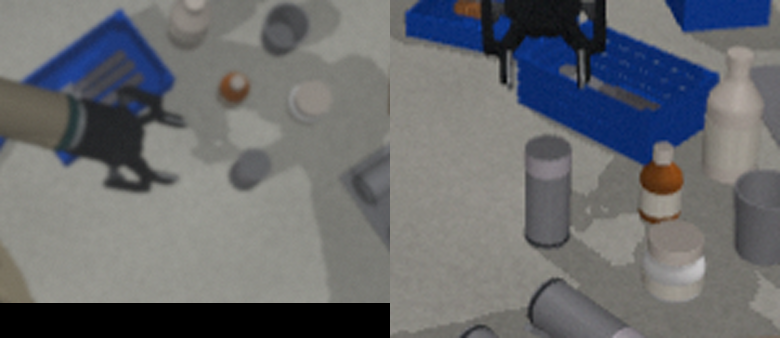

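The fingers straddle the line to canister C ((250,168) top, (548,190) side), clear of the amber bottle. Grasping.

```bash
python3 -m inch '0 0 4 0 0 0 50; 0 0 4 0 0 0 50; 0 0 4 0 0 0 50; 0 0 1.5 0 0 0 50; 0 0 0 0 0 0 50; 0 0 0 0 0 0 255; 0 0 0 0 0 0 255; 0 0 0 0 0 0 255; 0 0 0 0 0 0 255; 0 0 0 0 0 0 255' 45
python3 p.py
python3 -m inch '-2.6 0 -1.5 0 0 0 255; -3.5 0 -2 0 0 0 255; -3.5 0 -2 0 0 0 255; -3.5 0 -2 0 0 0 255; 0 0 0 0 9 0 255; 0 0 0 0 9 0 255; 0 0 0 0 9 0 255; 0 0 0 0 9 0 255; 0 0 0 0 9 0 255; 0 0 0 0 9 0 255; 0 0 0 0 9 0 255; 0 0 0 0 9 0 255; 0 0 0 0 9 0 255; 0 0 0 0 9 0 255; 0 0 0 0 0 0 255'
python3 p.py .44,-.22,.20,82.5,30 .44,-.22,.20,124,30 .391,-.3475,.1,124,30
```

```text
clock: 61.72
ee_pos: [0.5468, -0.0649, 0.0449]
tcp_rot: [[0.067, 0.992, -0.102], [0.501, -0.122, -0.857], [-0.863, 0.006, -0.506]]
contact_force: [-1.4, 4.3, 5.8]
opening: 0.0447
grasp_force: 46.2
t 61.7 at [ 0.5468 -0.0649  0.0449] yaw 82.4 tilt -59.6 open 0.0447 grip 46.2 q [-0.6   1.14  0.28  1.7   0.7   1.06 -1.11]
clock: 63.6
ee_pos: [0.544, -0.0734, 0.1925]
tcp_rot: [[0.114, 0.991, 0.068], [0.856, -0.133, 0.499], [0.504, 0.001, -0.864]]
contact_force: [-0.0, -0.3, -2.4]
opening: 0.045
grasp_force: 46.3
t 63.6 at [ 0.544  -0.0734  0.1925] yaw 82.4 tilt 30.3 open 0.045 grip 46.3 q [ 0.71  0.68 -0.5   1.8  -0.29  0.84  0.37]
rot [ 0.1 -0.3 -0.1] rows 1 then shift cm [-13.39  -8.4   -8.6 ] | unrotated shift [-13.36  -8.36  -8.68]
rot [ 20.7   0.  -35.9] rows 5 then shift cm [0. 0. 0.] | unrotated shift [0. 0. 0.]
rot [0. 0. 0.] rows 0 then shift cm [-11.78 -11.19   4.75] | unrotated shift [-11.78 -11.19   4.75]
```

```bash
python3 -m inch '-2.7 -1.7 -1.7 0 0 0 255; -2.7 -1.7 -1.7 0 0 0 255; -2.7 -1.7 -1.7 0 0 0 255; -2.7 -1.7 -1.7 0 0 0 255; -2.6 -1.6 -1.8 0 0 0 255; 0 0 0 3.5 0 -6 255; 0 0 0 3.5 0 -6 255; 0 0 0 3.5 0 -6 255; 0 0 0 3.5 0 -6 255; 0 0 0 3.5 0 -6 255; 0 0 0 3.2 0 -5.9 255; -2.4 -2.2 0.9 0 0 0 255; -2.4 -2.2 0.9 0 0 0 255; -2.4 -2.2 0.9 0 0 0 255; -2.3 -2.2 1 0 0 0 255; -2.3 -2.2 1 0 0 0 255; 0 0 0 0 0 0 255; 0 0 0 0 0 0 255'
python3 p.py .391,-.3475,.047,124,30
```

```text
clock: 65.85
ee_pos: [0.3965, -0.3413, 0.1003]
tcp_rot: [[-0.491, 0.826, -0.276], [0.712, 0.564, 0.42], [0.502, 0.01, -0.865]]
contact_force: [1.0, 0.3, -2.5]
opening: 0.0448
grasp_force: 46.6
t 65.8 at [ 0.3965 -0.3413  0.1003] yaw 124.6 tilt 30.2 open 0.0448 grip 46.6 q [ 1.    0.94 -0.49  1.5   0.2   1.28  1.09]
rot [ 0.3 -0.2  0.5] rows 1 then shift cm [-2.85 -0.8   4.51] | unrotated shift [-2.86 -0.85  4.5 ]
```

```bash
python3 -m inch '-0.9 -0.5 1.4 0.3 0 0.5 255; -0.9 -0.3 1.4 0 0 0 255; -0.6 0 1 0 0 0 255; -0.4 0 0.6 0 0 0 255; 0 0 0 0 0 0 255; 0 0 0 0 0 0 255'
python3 p.py .391,-.3475,.040,124,30
```

```text
clock: 66.6
ee_pos: [0.3912, -0.3479, 0.0486]
tcp_rot: [[-0.484, 0.829, -0.281], [0.717, 0.56, 0.415], [0.501, -0.0, -0.865]]
contact_force: [0.4, -0.6, -1.8]
opening: 0.0447
grasp_force: 46.6
t 66.6 at [ 0.3912 -0.3479  0.0486] yaw 124.0 tilt 30.1 open 0.0447 grip 46.6 q [ 1.    1.01 -0.46  1.51  0.24  1.21  1.09]
rot [-0.  -0.1  0. ] rows 1 then shift cm [-0.39  0.01  0.77] | unrotated shift [-0.39  0.01  0.77]
```

```bash
python3 -m inch '-0.1 0 0.2 0 0 0 255; -0.1 0 0.2 0 0 0 255; -0.1 0 0.17 0 0 0 255; 0 0 0 0 0 0 255'
python3 -m inch '-0.1 0 0.17 0 0 0 255; 0 0 0 0 0 0 255'
python3 p.py .391,-.3475,.040,124,30
```

```text
clock: 67.1
ee_pos: [0.3918, -0.3469, 0.043]
tcp_rot: [[-0.485, 0.829, -0.28], [0.716, 0.56, 0.416], [0.502, 0.001, -0.865]]
contact_force: [1.2, 0.6, 4.5]
opening: 0.0443
grasp_force: 47.4
clock: 67.35
ee_pos: [0.3919, -0.3469, 0.0428]
tcp_rot: [[-0.485, 0.828, -0.281], [0.716, 0.56, 0.417], [0.502, 0.001, -0.865]]
contact_force: [1.1, 0.8, 15.2]
opening: 0.0449
grasp_force: 48.4
t 67.3 at [ 0.3919 -0.3469  0.0428] yaw 124.1 tilt 30.2 open 0.0449 grip 48.4 q [ 1.    1.02 -0.46  1.51  0.24  1.2   1.09]
rot [ 0.  -0.2  0.1] rows 1 then shift cm [-0.14 -0.11  0.24] | unrotated shift [-0.14 -0.11  0.24]
```

```bash
python3 -m inch '0 0 -0.1 0 0 0 110; 0 0 0 0 0 0 85; 0 0 0 0 0 0 75; 0 0 0 0 0 0 75; 0 0 -1 0 0 0 75; 0 0 -2 0 0 0 75; 0 0 -4 0 0 0 75; 0 0 -4 0 0 0 75; 0 0 -4 0 0 0 75; 0 0 -4 0 0 0 75; 2 0 -3 0 0 0 75; 2 0 -3 0 0 0 75; 0 0 0 0 0 0 75'
python3 - <<'E'
from h import *
S=viewer.capture("side");T=viewer.capture("top")
b=np.array(S["pixels"])[130:400,190:430,::-1];a=np.array(T["pixels"])[90:290,140:480,::-1]
f=lambda i:cv2.resize(i,(400,int(i.shape[0]*400/i.shape[1])),interpolation=2)
a,b=f(a),f(b);m=max(len(a),len(b));cv2.imwrite("pics/end.png",np.hstack([cv2.copyMakeBorder(i,0,m-len(i),0,0,0) for i in(a,b)]))
for C in(S,T):
 for n in("can1_mid","brush1_mid","spatula1_mid"):
  for r in finder.mark_of(C,n):
   if r["score"]>.3: print(n,round(r["score"],2),np.round(r["position"]),onz(C,r["position"],.056 if "can" in n else .015)[:2].round(3))
for n in("amber_bottle","soap_bottle","cup","swab_box","jar"):print(n,[onz(S,r["position"],0)[:2].round(3).tolist() for r in finder.mark_of(S,n)[:1]])
s=manip.state();print(s["clock"],s["ee_pos"])
E
```

```text
clock: 68.97
ee_pos: [0.4433, -0.4239, 0.2807]
tcp_rot: [[-0.486, 0.829, -0.277], [0.719, 0.56, 0.412], [0.496, 0.001, -0.868]]
contact_force: [-0.0, 0.8, -0.1]
opening: 0.06
grasp_force: 0.0
can1_mid 0.58 [292. 327.] [ 0.464 -0.307]
brush1_mid 0.75 [392. 342.] [ 0.674 -0.342]
spatula1_mid 0.6 [297. 186.] [0.574 0.409]
can1_mid 0.96 [420. 222.] [ 0.476 -0.319]
spatula1_mid 0.66 [260. 161.] [0.668 0.182]
spatula1_mid 0.52 [259. 159.] [0.675 0.187]
amber_bottle [[0.664, -0.042]]
soap_bottle [[0.765, 0.026]]
cup [[0.753, -0.097]]
swab_box [[0.677, -0.338]]
jar [[0.651, -0.156]]
69.625 [ 0.44191462 -0.42320246  0.27691582]
```

View pics/end.png

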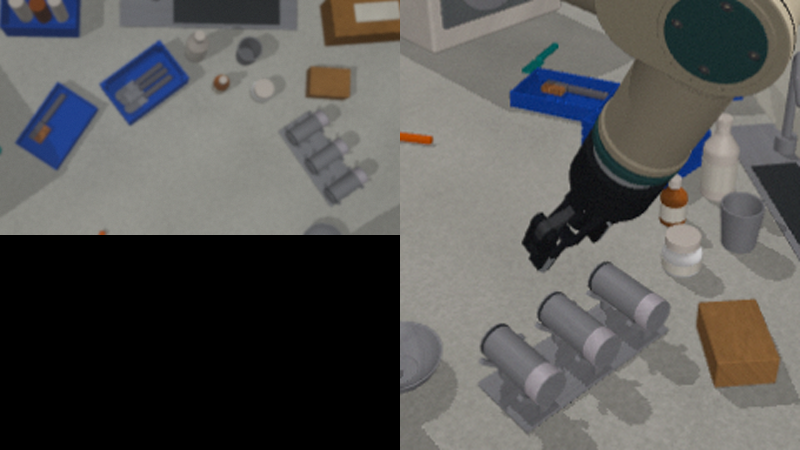

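Three canisters lie level in their cradles at (520,360), (578,330) and (628,295). The spatulas are in the basket, the brush is in the tray, and the bystanders are where they were. One last full top view will show any tool the arm hid at the start.

```bash
python3 - <<'E'
from h import *
save(viewer.capture("top"),"last.png",k=1.4)
E
```

```text
(no output)
```

View pics/last.png

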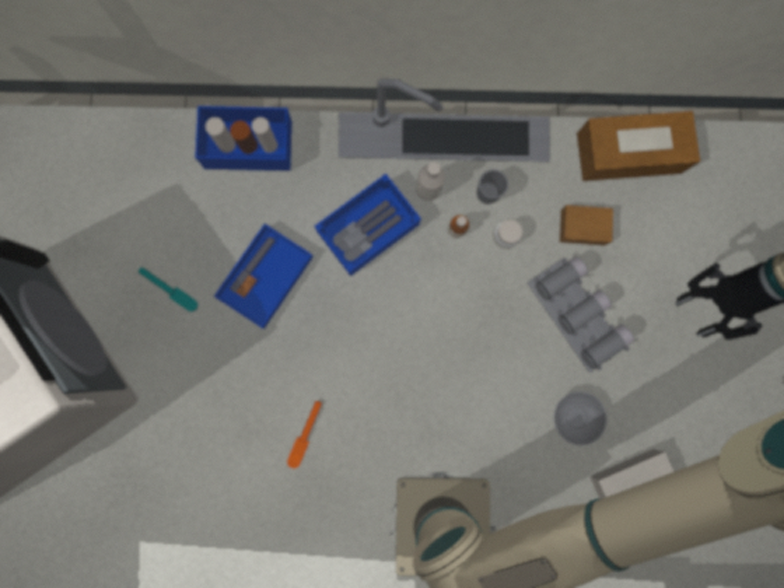

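The full view shows no tools left out apart from the orange (305,435) and turquoise (170,290) look-alikes. Handing in.

```bash
python3 -c "
from rig import manip
print(manip.hand_in())"
```

```text
the job is handed in; nothing more can be done
None
```

I handed the job in at about 70 s on the robot's clock: three canisters are in the cradles, three spatulas in the basket and the one brush in the tray, with the bystanders still standing where they were in the last pictures; the hand-in gave no verdict.

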